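# Open the guarded vent cap of a rinse reservoir

## Robot

A 6-joint arm with a two-finger parallel gripper is mounted at the origin on the work surface. World frame = base frame: x ahead of the robot, y to its left, z up, the work surface at z = 0. Lengths are in mm, angles in rad, forces in N, time in s.
With the tool pointing down it reaches from about 250 to 725 mm from the base axis. Payload 4 kg.
Tool frame: the origin (TCP) lies between the finger pads; the fingertips stand 14 mm ahead of it and the grasp point (between the pads) lies 5 mm behind it; z points along the fingers, y is the direction in which the jaws open and shut (so a half turn about z gives the same grasp; the last joint's range is limited). The gripper opens to 85 mm and grips with 20 to 120 N. Pads are 22 mm wide; open, the fingers measure 114 mm over their backs; the gripper's body (76 mm by 85 mm) begins 54 mm behind the grasp point. The pads swing forward as they close: fully open they stand 13 mm farther back than shut.
Start: joints at [1.311, 0.241, 0.005, 1.335, 0, 1.571], TCP at [128.442, 483.221, 217.906] pointing down, gripper open.
Joint ranges: [-2.72, 2.72], [-1.05, 1.87], [-1.09, 1.28], [-1.99, 2.15], [-1.42, 1.44], [-3.14, 3.14]. Speed limits (rad/s): [2.79, 2.79, 3.14, 3.14, 3.14, 3.14].

## Interface

Orientations are given as a unit quaternion [x, y, z, w].
In Python, from bench import state, capture, camera_model, job_done gives the robot as it stands. The module is installed in compiled form; this text tells all that it offers.
- The arm moves only by the shell command python3 -m creep 'ROWS' [FORCE]. ROWS is JSON, a list of rows, each a list of 3 entries, a list of its own where there are three numbers: the closure in counts, from 0 (fully open) to 255 (shut), then the shift along the tool's x, y, z each as a share of 30 mm, from -1 to 1, then the turn about the tool's z as a share of 0.08 rad, from -1 to 1. A call has 1 to 12 rows; each row shifts and turns the commanded pose from where the row before left it, along the tool's axes as they then stand; what a row does not reach is not made up. A row lasts 1/12 s, in which the tool goes at most 41.7 mm and 7.16 degrees, less where a joint would pass 70% of its speed; a pose out of reach is approached as far as the arm can. A call with a number of a shift or a turn outside -1 to 1 is refused whole. A call with a gripper value outside its range is refused whole. The fingers move at their own pace and stop on an object; FORCE is the grip in N (left out, the last holds). Time passes only in rows, so rows that do not move let the fingers close. It gives the time, the measured TCP pose, the force and the opening at its end, in the units of the state.
- state(): the state, without advancing time (a new reading comes with each control period).
- capture(name): name is "side" or "top" or "wrist"; returns (picture, depth): 480x640x3 uint8, red, green, blue; 480x640 float32, mm along the optical axis (not along the pixel's ray), 0 where there is no reading.
- camera_model(name): a dict with "mtx" (3x3 intrinsics, pixels), "xyz" and "attitude" of the camera in the world; the wrist camera has in their place "mount" (4x4, takes a point from camera to tool coordinates, whose origin is the TCP and whose axes are the flange's). Camera axes: x right, y down, z forward; pixel columns grow to the right and rows downward; lengths in mm; the calibration is good to about 2 mm. A picture is of the moment at which its call begins: read the wrist's pose just before it. camera_model takes no time and is no camera call.
- job_done(): hands the job in, once; it reports no verdict.
The state is a dict: "time": time; "joint_pos": joint angles; "qvel": joint speeds; "effort": joint torques, N m; "tcp_pos": TCP position; "tool_rot": TCP orientation; "wrist_force": force on the tool from outside, world axes, zero at the start; "torque": the same for the moment, N m; "opening": finger opening in mm.
Only numpy, scipy, OpenCV 4.12 (cv2) and the standard library are available. Lean on these libraries where they do the work, as an engineer would, in place of code of your own. Each camera call takes 0.05 s, during which the arm holds its last target.

## Task

Open the vent of the white rinse reservoir so that the pump can draw from it: first fold the hinged guard tab right back over its hinge, then unscrew the round captive cap beneath it (anticlockwise seen from above) until it comes up against its open stop, and let go with the tab left folded back. The neck sits in a soft rubber grommet: feel for the stop and ease off there, never wrench, push or pull the neck hard, and do not shift the glassware around it.

Things in the scene. Friction and masses are not known exactly. Their poses are not given: they have to be found in the camera images.
- reservoir_top (a point): White plastic reservoir fixed to the bench, 200 (x) by 230 (y) by 95 mm high; point at the centre of its flat top, on the neck's axis. z up; x points from the neck to the tab's hinge (away from the robot, within 0.45 rad). The neck's rubber grommet gives 4 N m/rad in twist, 14 N m/rad tipping about this point, 6 N/mm up and down; 0.13 rad of twist (0.5 N m) is too much.
- neck_mid (a point): Black neck carrying cap and tab, sprung in the grommet: collar 62 mm across, 10 mm high, above it a 28 mm post; a hinge bracket 30 mm wide stands at x = 42 to 48 mm, up to 30 mm above this point. Point on the axis, 40 mm above the reservoir's top, at the underside of the cap when screwed down; axes as reservoir_top's at rest. Displacing it 4 mm is too much.
- cap_mid (a point): Ribbed cap, 40 mm diameter, 26 mm high. Point on its axis half-way up; its axes do not turn with the cap. Captive: turns anticlockwise 2.6 rad in all from screwed down to a hard open stop, rising 4 mm a turn (at the stop this point is 14.65 mm above neck_mid). Starts 0 to 1.4 rad undone (angle not reported): feel for the stop. Takes 0.13 N m to turn, stays where left; torque jumps at the stop.
- tab (a joint): Angle of the tab's hinge in rad: 0 = closed, flat over the cap; 1.57 = upright; 2.7 = folded right back against its stop. Starts from 0 to 0.12. Stiff hinge (0.035 N m): the tab stays where it is left.
- tab_lip (a point): Grip lip of the grey tab: a hood 52 mm wide, 62 long, plate 4 thick, with side skirts 19 deep hiding the cap's sides. The lip sticks out 29 mm from the hood, away from the hinge, 26 mm wide (y), 5 thick. Point mid-thickness, 82 mm from the hinge axis, 13 from the lip's end. Axes turn with the tab: x towards the hinge, z out of its upper face. Pinched across its width it can pivot between the pads.
- tab_hinge (a point): On the hinge axis of the tab, fixed to the neck: 42 mm from the neck's axis along +x, 32 mm above neck_mid, 72 mm above the reservoir top (167 mm above the bench). The axis is this point's y; the tab opens turning about +y (lip rises and goes over towards +x).
- bottle_a_mid (a point): Clear capped bottle, 66 mm in diameter, 160 mm high, standing loose beside the reservoir on its left (+y); point at its centre. Leave it alone.
- bottle_b_mid (a point): Amber capped bottle, 60 mm in diameter, 140 mm high, loose beside the reservoir on its right; point at its centre. Leave it alone.
- beaker_mid (a point): Glass beaker, 60 mm across and 75 mm high, loose on the right nearer the robot; point at its centre. Leave it alone.
- flask_mid (a point): Conical glass flask, 68 mm across the foot, 103 mm high, loose beyond the reservoir; point half-way up. Leave it alone.
- vial_mid (a point): Small capped vial, 22 mm in diameter, 40 mm high, standing loose on the reservoir's top near its left corner nearest the robot; point at its centre. Leave it alone.

How it is judged:
By the outcome, as a careful person would: the job done as asked, in the order asked, and still so for the second after the job is handed in, with the robot touching nothing.
It also fails if it takes over 72 s, if anything falls off the work surface, if the arm or the gripper's body presses on something with over 40 N, if the wrist force passes 120 N, or if a joint passes its speed limit or range.

## Working session

There is one attempt and no reset: what is moved stays moved. The work goes in short steps, Python scripts to look and compute and a shell command to move; the robot and the scene stay as the last step left them, time stands still between calls to the robot, and variables do not carry over. Pictures are saved under pics/ and viewed, and the job is handed in when it is done.

```bash
mkdir -p pics; ls; cat > h.py <<'E'
import numpy as np,cv2
from bench import state,capture,camera_model
from scipy.spatial.transform import Rotation as R
def snap(name,fn):
    s=state(); im,d=capture(name)
    cv2.imwrite('pics/'+fn+'.png',im[:,:,::-1]); np.savez('pics/'+fn+'.npz',im=im,d=d,p=s['tcp_pos'],q=s['tool_rot'])
    return im,d
E
python3 - <<'E'
from h import *
print(state())
for n in ['side','top','wrist']:
    print(n,camera_model(n)); snap(n,n+'0')
E
```

```text
pics
{'time': 0.0, 'joint_pos': array([1.31100240e+00, 2.41412465e-01, 3.73980619e-03, 1.33519448e+00,
       6.23903546e-06, 1.57083349e+00]), 'qvel': array([ 0.00142825,  0.00013703,  0.0007818 , -0.00027548,  0.00019877,
        0.00032215]), 'effort': array([ 1.01677135e-03, -3.72323442e+01,  2.52405113e+01,  1.70543266e-02,
        4.96004304e-05, -6.75572494e-06]), 'tcp_pos': array([128.27173013, 482.5934728 , 217.0191825 ]), 'tool_rot': array([ 1.29550330e-01,  9.91572307e-01, -1.02627935e-03, -1.37192076e-04]), 'wrist_force': array([-0.05429408,  0.30941321,  0.88732106]), 'torque': array([-0.05136528, -0.00839837, -0.02281949]), 'opening': 85.34292271302485}
side {'mtx': array([[479.27329123,   0.        , 307.07275681],
       [  0.        , 479.27329123, 239.92110039],
       [  0.        ,   0.        ,   1.        ]]), 'xyz': array([369.29914025, 640.68257107, 550.71126267]), 'attitude': array([-0.12425144,  0.86420903, -0.4810176 ,  0.07953864])}
top {'mtx': array([[529.80227338,   0.        , 328.99041843],
       [  0.        , 529.80227338, 237.72165621],
       [  0.        ,   0.        ,   1.        ]]), 'xyz': array([371.22102012,  12.10324938, 963.28453115]), 'attitude': array([ 0.70914156, -0.69566005,  0.08230496, -0.08000766])}
wrist {'mtx': array([[379.29185459,   0.        , 319.5586331 ],
       [  0.        , 379.29185459, 238.53765417],
       [  0.        ,   0.        ,   1.        ]]), 'mount': array([[-3.33587239e-04, -9.50638780e-01, -3.10299530e-01,
         7.97387687e+01],
       [ 9.99999830e-01, -4.65324419e-04,  3.50526653e-04,
         7.55889864e-01],
       [-4.77614178e-04, -3.10299360e-01,  9.50638774e-01,
        -1.55095708e+02],
       [ 0.00000000e+00,  0.00000000e+00,  0.00000000e+00,
         1.00000000e+00]])}
```

View pics/side0.png

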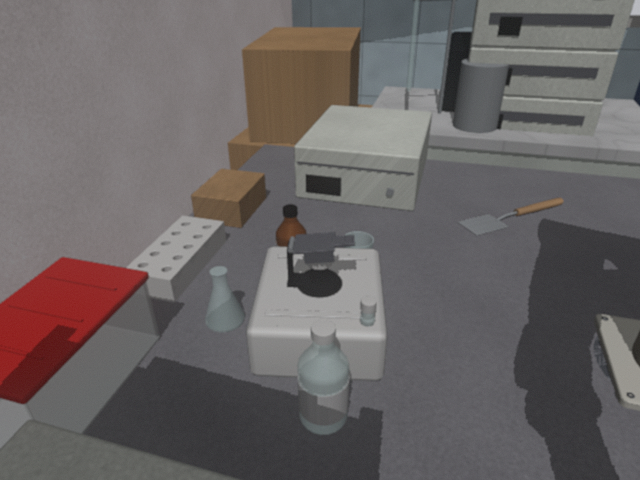

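View pics/top0.png

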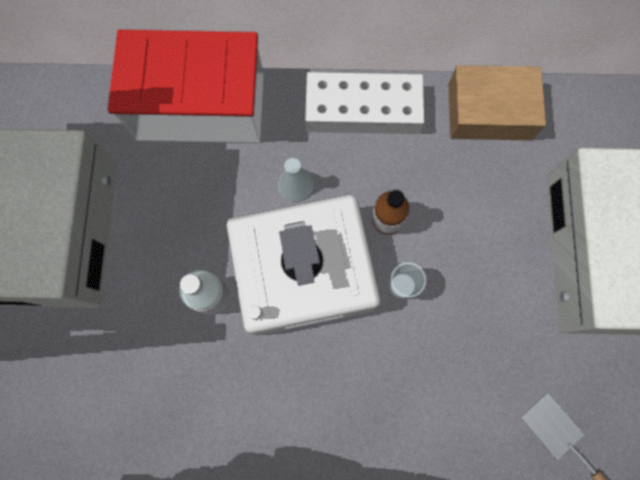

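View pics/wrist0.png

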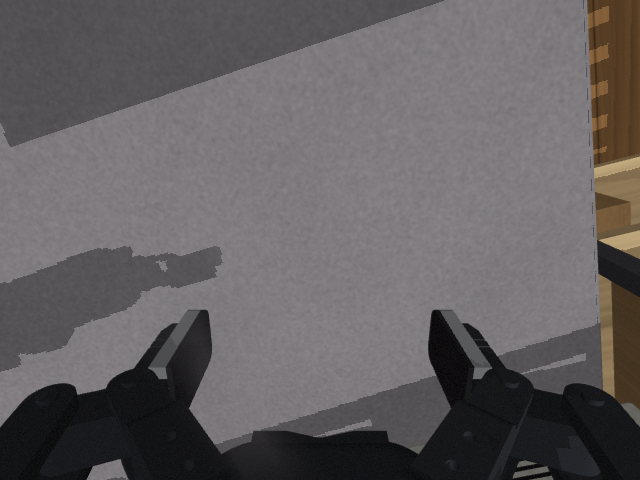

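```bash
cat >> h.py <<'E'
def cloud(name,fn):
    f=np.load('pics/'+fn+'.npz'); m=camera_model(name); K=m['mtx']; d=f['d']
    v,u=np.mgrid[:480,:640]
    P=np.stack([(u-K[0,2])/K[0,0]*d,(v-K[1,2])/K[1,1]*d,d],-1)
    if name=='wrist':
        M=m['mount']; P=P@M[:3,:3].T+M[:3,3]
        P=P@R.from_quat(f['q']).as_matrix().T+f['p']
    else: P=P@R.from_quat(m['attitude']).as_matrix().T+m['xyz']
    P[d==0]=np.nan
    return f['im'],d,P
E
python3 - <<'E'
from h import *
im,d,P=cloud('top','top0')
for uv in [(301,262),(297,230),(304,280),(300,250),(255,312),(191,284),(203,290),(393,199),(408,280),(293,165),(300,330),(260,260),(100,400)]:
    print(uv,P[uv[1],uv[0]].round(1),im[uv[1],uv[0]])
sub=(slice(180,340),slice(220,390))
Z=P[...,2]; 
g=im.astype(int)
m=(Z>155)&(Z<190)&(g.max(-1)<130); m[:200]=0;m[320:]=0;m[:,:250]=0;m[:,350:]=0
pts=P[m]; print(m.sum(),np.percentile(pts[:,2],[1,10,50,90,99]))
uv=np.argwhere(m)[:,::-1]; print(uv.min(0),uv.max(0))
r=cv2.minAreaRect(pts[:,:2].astype(np.float32)); print(r,cv2.boxPoints(r))
b=(Z>85)&(Z<102); b[:180]=0;b[350:]=0;b[:,:220]=0;b[:,390:]=0
r=cv2.minAreaRect(P[b][:,:2].astype(np.float32)); print(r,cv2.boxPoints(r),np.median(P[b][:,2]))
big=cv2.resize(im[190:340,215:415],(800,600),interpolation=cv2.INTER_CUBIC)
cv2.imwrite('pics/top0z.png',big[:,:,::-1])
im2,d2,P2=cloud('side','side0')
cv2.imwrite('pics/side0z.png',cv2.resize(im2[190:340,230:430],(800,600),interpolation=cv2.INTER_CUBIC)[:,:,::-1])
E
```

```text
(301, 262) [516.9  52.7 177.5] [102 102 109]
(297, 230) [568.3  60.8 169.9] [106 107 113]
(304, 280) [489.3  47.3 179.3] [107 107 113]
(300, 250) [536.5  55.1 171.9] [107 110 115]
(255, 312) [444.5 124.  134.4] [226 225 226]
(191, 284) [482.5 219.6 161.9] [228 226 227]
(203, 290) [478.6 209.8 123.6] [124 130 130]
(393, 199) [630.1 -91.3 142. ] [16 17 21]
(408, 280) [ 519.5 -134.8    3.6] [170 180 185]
(293, 165) [700.2  75.6 102.8] [186 199 204]
(300, 330) [4.258e+02 5.990e+01 4.000e-01] [111 112 117]
(260, 260) [533.8 125.1  97.4] [213 212 211]
(100, 400) [299.5 402.5   3. ] [129 127 134]
1573 [168.10177857 170.53497753 174.27227985 178.6993613  181.49087964]
[281 226] [318 284]
((528.882568359375, 55.367801666259766), (90.78894805908203, 51.86180877685547), 12.654479026794434) [[478.91003   70.7242  ]
 [490.27148   20.122171]
 [578.8551    40.011406]
 [567.49365   90.613434]]
((538.2447509765625, 42.59477233886719), (199.889892578125, 312.0541076660156), 12.662909507751465) [[ 406.52737  172.91733]
 [ 474.93423 -131.54657]
 [ 669.96216  -87.72778]
 [ 601.5553   216.73611]] 95.9644926849279
```

View pics/top0z.png

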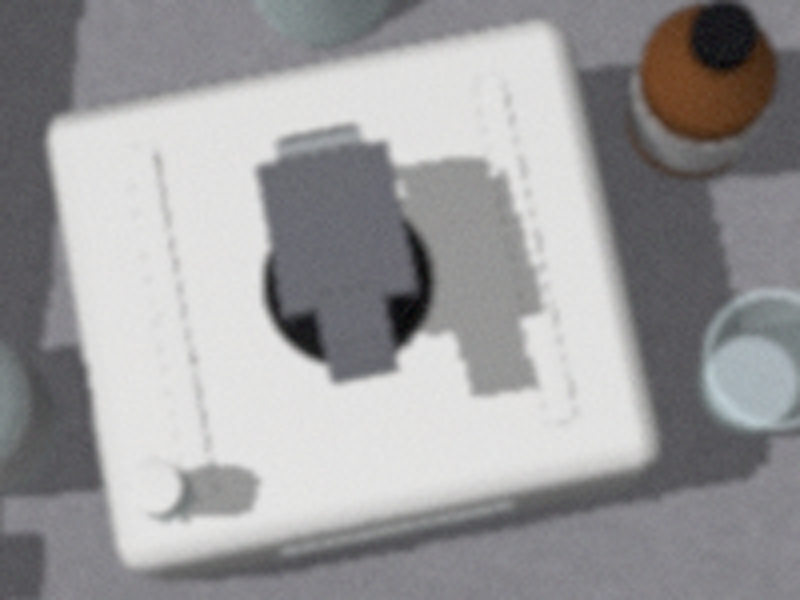

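View pics/side0z.png

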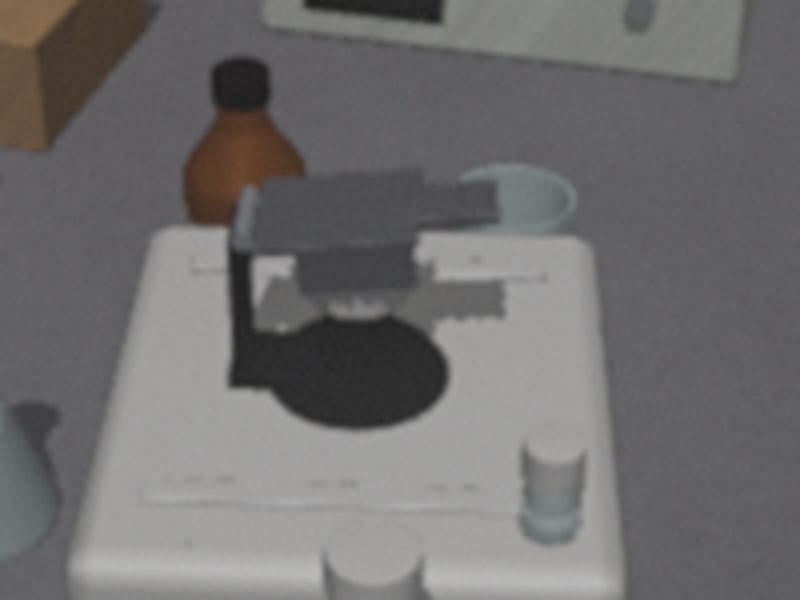

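```bash
python3 - <<'E'
from h import *
s=state(); M=R.from_quat(s['tool_rot']).as_matrix(); print(M.round(3))
im,d,P=cloud('top','top0')
Z=P[...,2]; g=im.astype(int)
w=(g.min(-1)>185)&(Z>90)&(Z<101); w[:180]=0;w[350:]=0;w[:,:215]=0;w[:,390:]=0
w=cv2.morphologyEx(w.astype(np.uint8),cv2.MORPH_OPEN,np.ones((3,3)))
n,l,st,_=cv2.connectedComponentsWithStats(w); k=1+st[1:,4].argmax()
r=cv2.minAreaRect(P[l==k][:,:2].astype(np.float32)); print('res',r)
c=(g.max(-1)<60)&(Z>90)&(Z<125);c[:220]=0;c[300:]=0;c[:,:260]=0;c[:,340:]=0
q=P[c]; print('collar',c.sum(),np.median(q[:,2]))
h=cv2.convexHull(q[:,:2].astype(np.float32)); print(cv2.minEnclosingCircle(h), cv2.fitEllipse(h))
for n,rng in [('cap vial',((100,150),(300,320),(245,262)))]:
    (z0,z1),(a,b),(e,f)=rng; mm=np.zeros_like(w);mm[a:b,e:f]=1
    print(np.median(P[(mm>0)&(Z>120)],0) if False else '')
E
```

```text
[[-0.966  0.257 -0.   ]
 [ 0.257  0.966 -0.002]
 [ 0.    -0.002 -1.   ]]
res ((533.9353637695312, 58.44666290283203), (191.88906860351562, 220.29165649414062), 12.915328025817871)
collar 210 101.18691469885783
((534.4713134765625, 55.235137939453125), 33.593894958496094) ((534.43310546875, 55.216739654541016), (64.50646209716797, 67.03738403320312), 2.380464553833008)
```

```bash
python3 -m creep '[[0,[0,0,-0.5],-1],[0,[0,-0.3,-0.5],-1],[0,[0,-0.5,-0.4],-1],[0,[0,-0.5,0],-1],[0,[-0.3,-0.8,0],-1],[0,[-0.5,-0.9,0],-1],[0,[-0.5,-0.9,0],0],[0,[-0.5,-0.9,0],0],[0,[-0.5,-0.9,0],0],[0,[-0.5,-0.9,0],0],[0,[-0.5,-0.9,0],0],[0,[-0.5,-0.9,0],0]]' 20; python3 - <<'E'
from h import *
s=state();print(s['tcp_pos'].round(1),R.from_quat(s['tool_rot']).as_matrix().round(3).tolist(),s['joint_pos'].round(2))
E
```

```text
time: 1.15
tcp_pos: [277.8, 256.6, 259.8]
tool_rot: [-0.11, 0.994, -0.0, -0.0]
wrist_force: [0.5, 0.5, -0.1]
opening: 85.6
[277.8 256.6 259.8] [[-0.976, -0.219, -0.0], [-0.219, 0.976, -0.0], [0.0, -0.0, -1.0]] [ 0.75 -0.02 -0.18  1.41 -0.    0.53]
```

```bash
python3 -m creep '[[0,[-0.6,-0.9,0],0],[0,[-0.6,-0.9,0],0],[0,[-0.6,-0.9,0],0],[0,[-0.6,-0.9,0],0],[0,[-0.6,-0.9,0],0],[0,[-0.6,-0.9,0],0],[0,[-0.6,-0.9,0],0],[0,[-0.6,-0.9,0],0],[0,[-0.6,-0.9,0],0],[0,[0,-0.3,0],0],[0,[0,0,0],0]]'; python3 - <<'E'
from h import *
snap('wrist','w1'); s=state(); print(s['tcp_pos'].round(2),s['wrist_force'].round(2))
E
```

```text
time: 2.07
tcp_pos: [490.9, 45.5, 259.0]
tool_rot: [-0.108, 0.994, -0.0, -0.001]
wrist_force: [-0.1, 0.7, 0.3]
opening: 85.6
[490.02  46.76 259.22] [-0.24  0.78 -0.54]
```

View pics/w1.png

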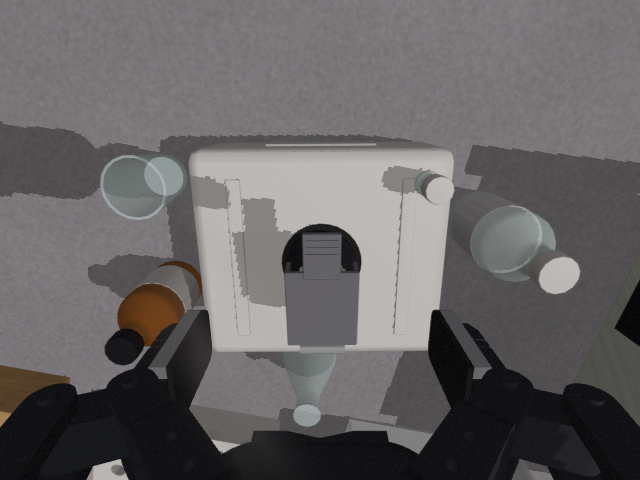

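The wrist view shows the lip (303–341, 233–279), the hood (285–359, 272–345) and the collar around (322, 265). The fingers are well clear of everything.

```bash
python3 - <<'E'
from h import *
im,d,P=cloud('wrist','w1')
f=np.load('pics/w1.npz'); M=R.from_quat(f['q']).as_matrix()
Z=P[...,2]; m=(Z>155)&(Z<195); m[:220]=0;m[360:]=0;m[:,:270]=0;m[:,375:]=0
T=(P-f['p'])@M
for r in range(232,350,8):
    c=np.where(m[r])[0]
    if len(c): print(r,c.min(),c.max(),'tool x %.1f y %.1f..%.1f z %.1f w %.1f'%(np.median(T[r,c,0]),T[r,c.min(),1],T[r,c.max(),1],np.median(T[r,c,2]),np.median(Z[r,c])))
lip=m.copy();lip[268:]=0
print('lip end tool',T[lip][:,0].max(),'mean',T[lip].mean(0).round(1),P[lip].mean(0).round(1))
c=(im.max(-1)<60)&(Z>90)&(Z<125);c[:220]=0;c[272:]=0;c[:,:270]=0;c[:,375:]=0
h=cv2.convexHull(P[c][:,:2].astype(np.float32)); print(cv2.minEnclosingCircle(h))
w=(im.min(-1)>150)&(Z>88)&(Z<102); w[:140]=0;w[360:]=0;w[:,:180]=0;w[:,460:]=0
w=cv2.morphologyEx(w.astype(np.uint8),cv2.MORPH_OPEN,np.ones((3,3)))
n,l,st,_=cv2.connectedComponentsWithStats(w); k=1+st[1:,4].argmax()
r=cv2.minAreaRect(P[l==k][:,:2].astype(np.float32)); print('res',r, np.median(Z[l==k]))
E
```

```text
232 325 339 tool x 5.6 y 4.4..13.6 z 84.8 w 174.2
240 302 340 tool x 1.1 y -10.7..14.3 z 81.5 w 177.5
248 302 340 tool x -4.5 y -10.9..14.4 z 81.4 w 177.5
256 302 340 tool x -10.2 y -11.0..14.5 z 81.7 w 177.3
264 286 356 tool x -16.6 y -23.6..27.3 z 83.4 w 175.6
272 284 358 tool x -23.1 y -23.6..27.3 z 84.8 w 174.1
280 284 358 tool x -29.3 y -23.7..27.5 z 85.2 w 173.7
288 284 358 tool x -35.6 y -24.1..27.8 z 85.7 w 173.2
296 285 357 tool x -42.1 y -23.6..27.1 z 86.4 w 172.5
304 285 357 tool x -48.8 y -23.9..27.5 z 87.1 w 171.8
312 286 357 tool x -55.6 y -23.3..27.8 z 87.9 w 171.0
320 286 356 tool x -62.5 y -23.6..27.2 z 88.6 w 170.2
328 286 356 tool x -69.5 y -23.9..27.5 z 89.2 w 169.6
336 287 356 tool x -76.8 y -23.5..27.9 z 90.1 w 168.7
344 287 355 tool x -84.1 y -23.7..27.3 z 90.6 w 168.2
lip end tool 6.031346924014056 mean [-6.6  1.7 82.7] [496.8  48.5 176.2]
((535.3850708007812, 57.5587043762207), 35.500118255615234)
res ((534.8274536132812, 59.497657775878906), (193.05149841308594, 220.27182006835938), 12.884718894958496) 93.9884286745503
```

```bash
python3 -m creep '[[0,[-0.167,0.06,0],0],[40,[0,0,0.8],0],[90,[0,0,0.8],0],[130,[0,0,0.8],0],[140,[0,0,0.5],0],[140,[0,0,0],0],[140,[0,0,0],0],[140,[0,0,0],0]]' 20; python3 - <<'E'
from h import *
snap('wrist','w2'); s=state(); print(s['tcp_pos'].round(2),s['wrist_force'].round(2),s['torque'].round(2))
E
```

```text
time: 2.78
tcp_pos: [495.4, 51.3, 174.3]
tool_rot: [-0.111, 0.994, 0.0, 0.001]
wrist_force: [-0.8, 0.0, 0.3]
opening: 38.4
[495.83  51.12 174.62] [ 0.13 -0.94  0.01] [-0.03 -0.01 -0.  ]
```

View pics/w2.png

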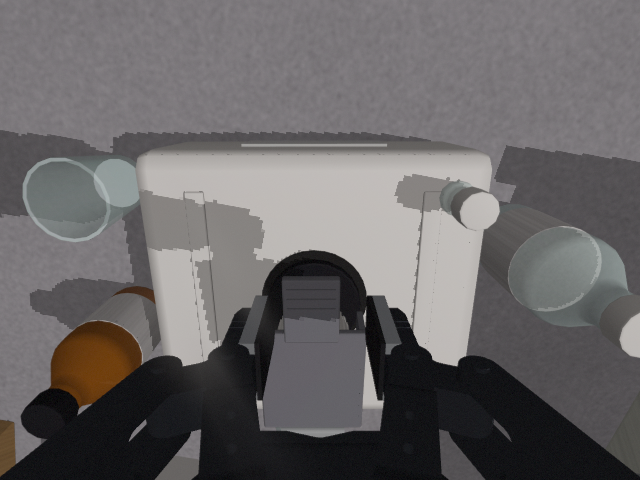

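```bash
python3 - <<'E'
from h import *
im,d,P=cloud('wrist','w2')
f=np.load('pics/w2.npz'); M=R.from_quat(f['q']).as_matrix()
T=(P-f['p'])@M
for r in range(272,420,8):
    print(r,[(c,T[r,c].round(1).tolist()) for c in (312,330)])
for r in (290,300,315,330):
    x=T[r,255:385]; print(r,[(c,T[r,c].round(0).astype(int).tolist()) for c in (262,272,280,286,338,344,350,366,376)])
ss=[state()['tcp_pos'] for _ in range(3)];print(ss)
E
```

```text
272 [(312, [-17.1, -4.1, 70.7]), (330, [-17.7, 7.6, 72.2])]
280 [(312, [11.1, -2.6, -4.0]), (330, [10.8, 5.3, -3.3])]
288 [(312, [7.0, -2.6, -3.4]), (330, [7.6, 5.3, -4.7])]
296 [(312, [2.7, -2.6, -2.6]), (330, [2.7, 5.4, -2.6])]
304 [(312, [-1.0, -2.7, -3.2]), (330, [-1.3, 5.4, -2.6])]
312 [(312, [-5.4, -2.7, -2.4]), (330, [-5.6, 5.4, -2.1])]
320 [(312, [-10.1, -2.7, -1.4]), (330, [-10.0, 5.5, -1.6])]
328 [(312, [-14.9, -2.8, -0.4]), (330, [-14.0, 5.5, -1.8])]
336 [(312, [-18.7, -2.8, -1.1]), (330, [-18.3, 5.6, -1.8])]
344 [(312, [-24.3, -2.9, 0.9]), (330, [-24.6, 5.7, 1.2])]
352 [(312, [-29.3, -2.9, 1.6]), (330, [-28.8, 5.7, 0.9])]
360 [(312, [-34.2, -3.0, 2.1]), (330, [-33.7, 5.8, 1.4])]
368 [(312, [-39.2, -3.0, 2.6]), (330, [-38.8, 5.8, 2.1])]
376 [(312, [-43.5, -3.0, 2.2]), (330, [-43.7, 5.9, 2.4])]
384 [(312, [-49.3, -3.1, 3.3]), (330, [-50.1, 6.0, 4.4])]
392 [(312, [-54.9, -3.1, 4.3]), (330, [-54.2, 6.0, 3.4])]
400 [(312, [-59.6, -3.2, 3.9]), (330, [-59.8, 6.1, 4.2])]
408 [(312, [-66.2, -3.2, 5.6]), (330, [-66.0, 6.1, 5.5])]
416 [(312, [-71.7, -3.3, 6.0]), (330, [-71.6, 6.2, 5
[... 266 characters left out ...]
36, -25, 69]), (286, [2, -14, -4]), (338, [0, 9, -2]), (344, [-37, 17, 71]), (350, [-37, 21, 71]), (366, [-41, 32, 77]), (376, [11, 23, -22])]
315 [(262, [10, -20, -33]), (272, [3, -18, -19]), (280, [-49, -26, 71]), (286, [-8, -15, -1]), (338, [-8, 9, -1]), (344, [-48, 17, 71]), (350, [-48, 21, 71]), (366, [0, 20, -15]), (376, [11, 21, -33])]
330 [(262, [11, -18, -44]), (272, [-4, -19, -20]), (280, [-18, -18, 2]), (286, [-16, -15, 0]), (338, [-16, 9, -1]), (344, [-18, 12, 2]), (350, [-18, 15, 2]), (366, [-5, 20, -18]), (376, [10, 20, -42])]
[array([495.82845919,  51.11976538, 174.62282905]), array([495.82845919,  51.11976538, 174.62282905]), array([495.82845919,  51.11976538, 174.62282905])]
```

```bash
python3 -m creep '[[140,[-0.03,-0.08,0.13],0],[140,[0,0,0],0],[160,[0,0,0],0],[160,[0,0,0],0],[160,[0,0,0],0]]' 20; python3 - <<'E'
from h import *
snap('wrist','w3'); s=state(); print(s['tcp_pos'].round(2),s['wrist_force'].round(2),s['torque'].round(2))
im,d,P=cloud('wrist','w3')
f=np.load('pics/w3.npz'); M=R.from_quat(f['q']).as_matrix()
T=(P-f['p'])@M
for r in (295,305,315):
    m=np.abs(T[r,:,2]+7)<5; c=np.where(m[260:370])[0]+260; print(c.min(),c.max(),T[r,c.min()],T[r,c.max()])
E
```

```text
time: 3.25
tcp_pos: [496.5, 48.0, 169.2]
tool_rot: [-0.11, 0.994, 0.0, 0.0]
wrist_force: [0.2, 0.4, 0.1]
opening: 31.9
[496.4   48.05 169.15] [0.29 0.72 0.13] [0.   0.05 0.03]
289 348 [  5.88382686 -12.38504567  -8.02106056] [ 5.99371407 12.89198888 -8.2783901 ]
289 348 [  0.9062092  -12.53874307  -7.65844874] [ 0.65021577 13.09134228 -7.21469321]
290 347 [ -4.0626228  -12.23779166  -7.51051218] [-4.50540697 12.80178076 -6.76289911]
```

View pics/w3.png

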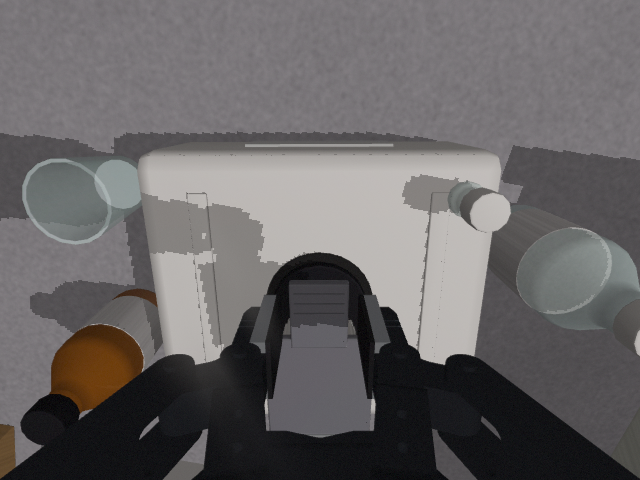

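The lip is centred between the pads: y −12.4 to +12.9 mm, mid-thickness level with the grasp point. Now I'll close on it.

```bash
python3 -m creep '[[200,[0,0,0],0],[200,[0,0,0],0],[200,[0,0,0],0],[200,[0,0,0],0],[200,[0,0,0],0]]' 20; python3 - <<'E'
from h import *
s=state(); print(s['tcp_pos'].round(2),s['wrist_force'].round(2),s['torque'].round(2),s['opening'])
r=82;a0=.1
for a in np.arange(.1,1.6,.1): print(round(a,1),'x %.1f z %.1f'%(r*(np.cos(a)-np.cos(a0)),-r*(np.sin(a)-np.sin(a0))))
E
```

```text
time: 3.72
tcp_pos: [496.3, 48.1, 169.0]
tool_rot: [-0.11, 0.994, -0.0, -0.0]
wrist_force: [0.2, 0.7, -0.6]
opening: 18.8
[496.33  48.13 169.  ] [ 0.2   0.73 -0.65] [ 0.01 -0.04 -0.03] 18.832500698362203
0.1 x 0.0 z -0.0
0.2 x -1.2 z -8.1
0.3 x -3.3 z -16.0
0.4 x -6.1 z -23.7
0.5 x -9.6 z -31.1
0.6 x -13.9 z -38.1
0.7 x -18.9 z -44.6
0.8 x -24.5 z -50.6
0.9 x -30.6 z -56.0
1.0 x -37.3 z -60.8
1.1 x -44.4 z -64.9
1.2 x -51.9 z -68.2
1.3 x -59.7 z -70.8
1.4 x -67.7 z -72.6
1.5 x -75.8 z -73.6
```

```bash
python3 - <<'E'
from h import *
snap('wrist','w4');snap('side','s4')
E
```

```text
(no output)
```

View pics/w4.png

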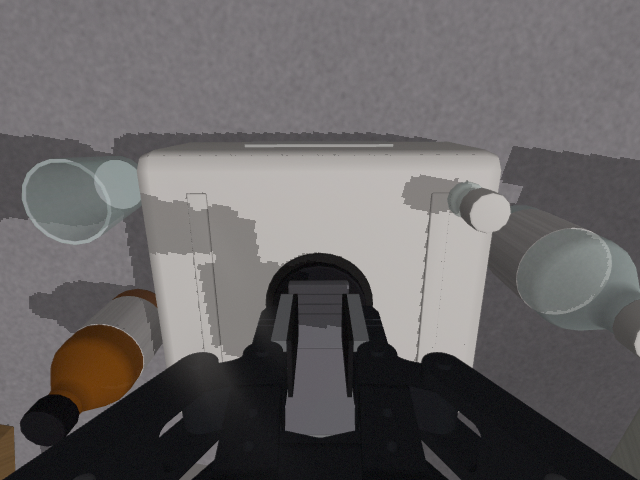

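View pics/s4.png

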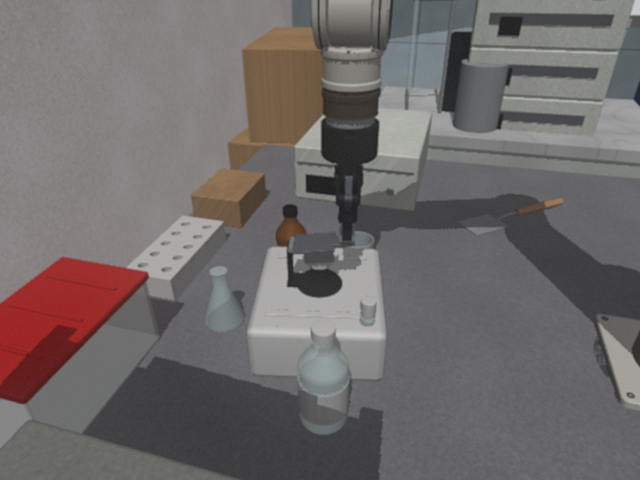

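```bash
python3 - <<'E'
from h import *
im,d,P=cloud('wrist','w4')
f=np.load('pics/w4.npz'); M=R.from_quat(f['q']).as_matrix()
T=(P-f['p'])@M
for r in (285,300,320,340,360,380,390):
    print(r,[(c,T[r,c].round(0).astype(int).tolist()) for c in (280,285,290,296,302,318,340,348,354,360)])
c=cv2.resize(im[260:440,220:420],(800,720)[:2]); cv2.imwrite('pics/w4z.png',cv2.resize(im[270:420,220:420],(800,600))[:,:,::-1])
im,d,P=cloud('side','s4'); cv2.imwrite('pics/s4z.png',cv2.resize(im[150:300,240:440],(800,600))[:,:,::-1])
E
```

```text
285 [(280, [-23, -24, 64]), (285, [-24, -21, 66]), (290, [11, -12, -9]), (296, [11, -9, -8]), (302, [11, -7, -8]), (318, [11, 0, -8]), (340, [11, 9, -9]), (348, [11, 13, -9]), (354, [-24, 23, 67]), (360, [-27, 27, 73])]
300 [(280, [11, -15, -22]), (285, [11, -13, -23]), (290, [10, -11, -21]), (296, [11, -8, -23]), (302, [3, -7, -8]), (318, [4, 0, -8]), (340, [4, 10, -8]), (348, [11, 12, -22]), (354, [11, 14, -23]), (360, [11, 16, -22])]
320 [(280, [10, -13, -36]), (285, [10, -12, -36]), (290, [11, -10, -37]), (296, [3, -9, -23]), (302, [-8, -7, -6]), (318, [-7, 0, -7]), (340, [-7, 10, -7]), (348, [11, 11, -37]), (354, [10, 13, -37]), (360, [10, 15, -36])]
340 [(280, [11, -12, -50]), (285, [11, -10, -50]), (290, [10, -9, -49]), (296, [-5, -9, -26]), (302, [-17, -7, -6]), (318, [-18, 0, -6]), (340, [-18, 10, -5]), (348, [10, 10, -48]), (354, [11, 12, -50]), (360, [10, 14, -49])]
360 [(280, [11, -11, -61]), (285, [6, -10, -54]), (290, [3, -9, -49]), (296, [-30, -10, -4]), (302, [-30, -8, -4]), (318, [-30, 0, -4]), (340, [-30, 10, -4]), (348, [3, 10, -50]), (354, [6, 11, -54]), (360, [12, 12, -62])]
380 [(280, [12, -10, -70]), (285, [0, -10, -56]), (290, [-4, -9, -50]), (296, [-42, -11, -3]), (302, [-42, -8, -3]), (318, [-42, 0, -3]), (340, [-42, 11, -3]), (348, [-4, 10, -50]), (354, [0, 12, -56]), (360, [11, 12, -69])]
390 [(280, [15, -9, -78]), (285, [-2, -10, -57]), (290, [-8, -9, -50]), (296, [-48, -11, -3]), (302, [-49, -8, -2]), (318, [-49, 0, -2]), (340, [-48, 11, -3]), (348, [-8, 10, -50]), (354, [-3, 11, -57]), (360, [16, 10, -80])]
```

View pics/w4z.png

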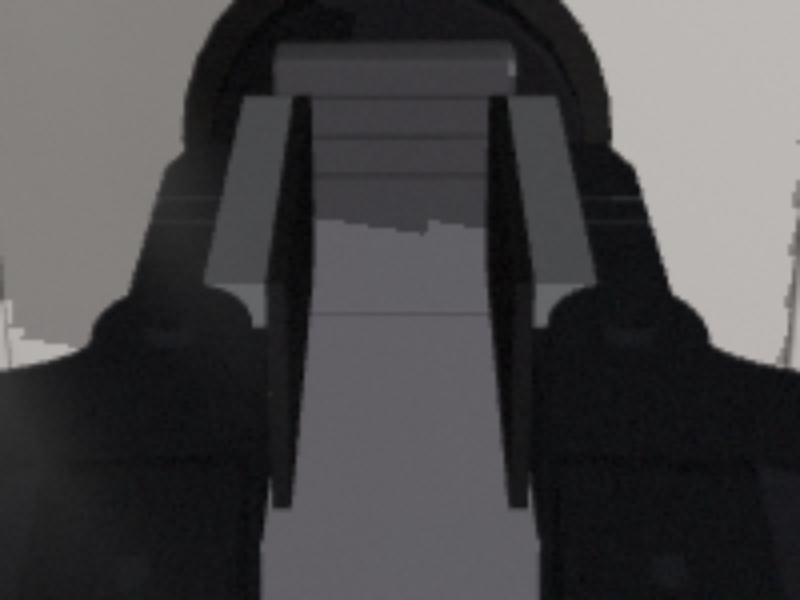

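View pics/s4z.png

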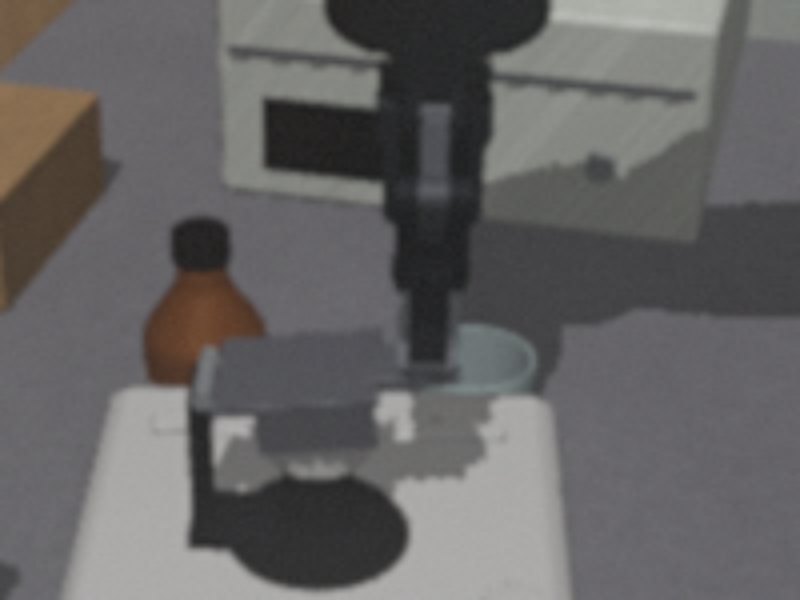

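```bash
python3 - <<'E'
from h import *
im,d,P=cloud('side','s4')
for r in range(196,252,4): print(r,[(c,P[r,c].round(0).astype(int).tolist()) for c in (340,347,352)], im[r,347])
im,d,P=cloud('side','side0')
for r in range(196,252,8): print(r,[(c,P[r,c].round(0).astype(int).tolist()) for c in (330,340,347)])
E
```

```text
196 [(340, [492, 110, 280]), (347, [484, 107, 280]), (352, [478, 106, 280])] [85 86 91]
200 [(340, [492, 113, 276]), (347, [483, 111, 276]), (352, [478, 107, 275])] [62 62 66]
204 [(340, [493, 107, 267]), (347, [484, 108, 269]), (352, [479, 98, 264])] [39 40 44]
208 [(340, [494, 105, 260]), (347, [486, 98, 258]), (352, [478, 101, 261])] [39 40 41]
212 [(340, [495, 99, 251]), (347, [486, 97, 252]), (352, [479, 96, 252])] [35 33 36]
216 [(340, [496, 95, 243]), (347, [488, 86, 239]), (352, [482, 82, 238])] [37 37 38]
220 [(340, [497, 89, 233]), (347, [487, 88, 234]), (352, [481, 85, 233])] [38 39 42]
224 [(340, [502, 64, 213]), (347, [493, 61, 213]), (352, [485, 67, 217])] [34 36 37]
228 [(340, [503, 63, 205]), (347, [491, 69, 211]), (352, [485, 66, 210])] [36 35 37]
232 [(340, [502, 66, 200]), (347, [491, 71, 205]), (352, [484, 68, 205])] [43 43 46]
236 [(340, [502, 64, 192]), (347, [492, 65, 195]), (352, [485, 61, 193])] [41 42 44]
240 [(340, [502, 64, 186]), (347, [492, 63, 187]), (352, [485, 62, 188])] [55 56 59]
244 [(340, [503, 61, 177]), (347, [493, 58, 177]), (352, [485, 59, 179])] [58 59 62]
248 [(340, [528, -52, 96]), (347, [517, -55, 96]), (352, [508, -57, 96])] [103 106 105]
196 [(330, [637, -403, 15]), (340, [612, -403, 18]), (347, [593, -400, 22])]
204 [(330, [633, -387, 1]), (340, [609, -393, 1]), (347, [592, -396, 2])]
212 [(330, [622, -345, 2]), (340, [599, -353, 1]), (347, [583, -359, 1])]
220 [(330, [613, -312, -1]), (340, [590, -314, 1]), (347, [574, -318, 2])]
228 [(330, [603, -273, 1]), (340, [581, -278, 2]), (347, [566, -284, 0])]
236 [(330, [523, 41, 176]), (340, [508, 40, 178]), (347, [497, 38, 178])]
244 [(330, [517, 61, 175]), (340, [503, 61, 177]), (347, [493, 59, 178])]
```

The pads closed to 18.8 mm above the lip. Both cameras show the fingertips about 16 mm behind the reported TCP, so they sit roughly 30 mm higher than the text says. I'll open, go down 26 mm by the measured tips, and check again.

```bash
python3 -m creep '[[130,[0,0,0],0],[130,[0,0,0],0],[130,[0,0,0],0],[130,[0,0,0.3],0],[130,[0,0,0.3],0],[130,[0,0,0.25],0],[150,[0,0,0],0],[150,[0,0,0],0]]' 20; python3 - <<'E'
from h import *
snap('wrist','w5'); snap('side','s5');s=state(); print(s['tcp_pos'].round(2),s['wrist_force'].round(2),s['torque'].round(2))
im,d,P=cloud('side','s5'); cv2.imwrite('pics/s5z.png',cv2.resize(im[150:300,240:440],(800,600))[:,:,::-1])
E
```

```text
time: 4.48
tcp_pos: [495.4, 48.0, 142.4]
tool_rot: [-0.11, 0.994, 0.0, -0.001]
wrist_force: [-0.1, 0.1, 0.2]
opening: 35.1
[496.36  48.14 143.45] [0.14 0.23 0.46] [-0.09 -0.02 -0.05]
```

View pics/w5.png

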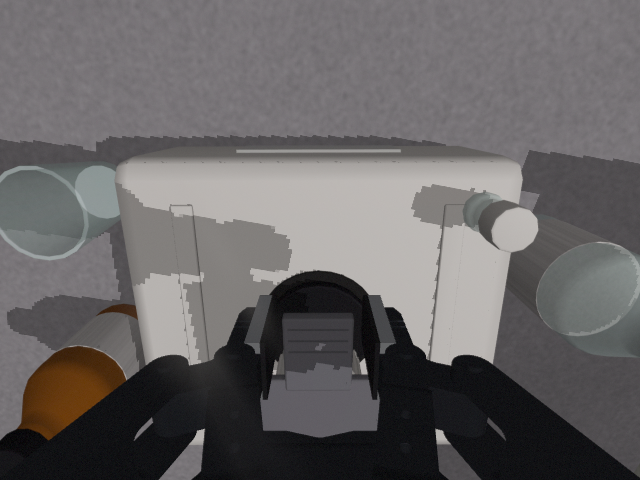

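View pics/s5z.png

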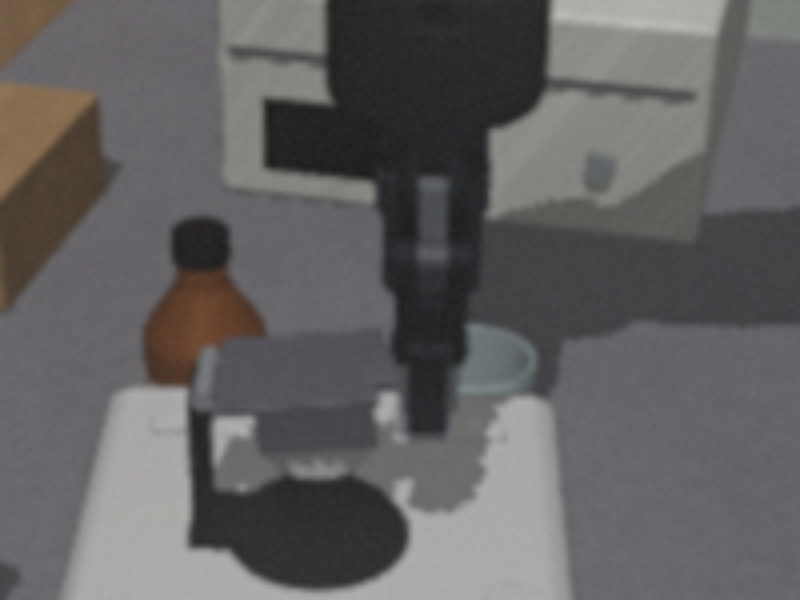

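The finger now reaches below the lip in the side view (finger at 400–460, tip near row 435), and the lip (283–354) is centred between the pads in the wrist view. Closing.

```bash
python3 -m creep '[[200,[0,0,0],0],[200,[0,0,0],0],[200,[0,0,0],0],[200,[0,0,0],0]]' 20
```

```text
time: 4.92
tcp_pos: [496.6, 48.0, 143.8]
tool_rot: [-0.11, 0.994, -0.0, 0.0]
wrist_force: [0.3, -0.7, -0.1]
opening: 25.6
```

```bash
python3 -m creep '[[200,[-0.02,0,-0.14],0],[200,[-0.02,0,-0.14],0],[200,[-0.035,0,-0.135],0],[200,[-0.035,0,-0.135],0],[200,[0,0,0],0]]'; python3 -c "
from h import *
snap('side','s6');s=state();print(s['tcp_pos'].round(1),s['wrist_force'].round(2),s['torque'].round(2))
im,d,P=cloud('side','s6'); cv2.imwrite('pics/s6z.png',cv2.resize(im[150:300,240:440],(800,600))[:,:,::-1])"
```

```text
time: 5.33
tcp_pos: [499.9, 48.9, 160.8]
tool_rot: [-0.11, 0.994, -0.0, 0.0]
wrist_force: [-0.7, -1.4, -1.3]
opening: 25.5
[499.7  48.9 160.5] [-0.11 -0.87 -1.9 ] [-0.16  0.27 -0.03]
```

View pics/s6z.png

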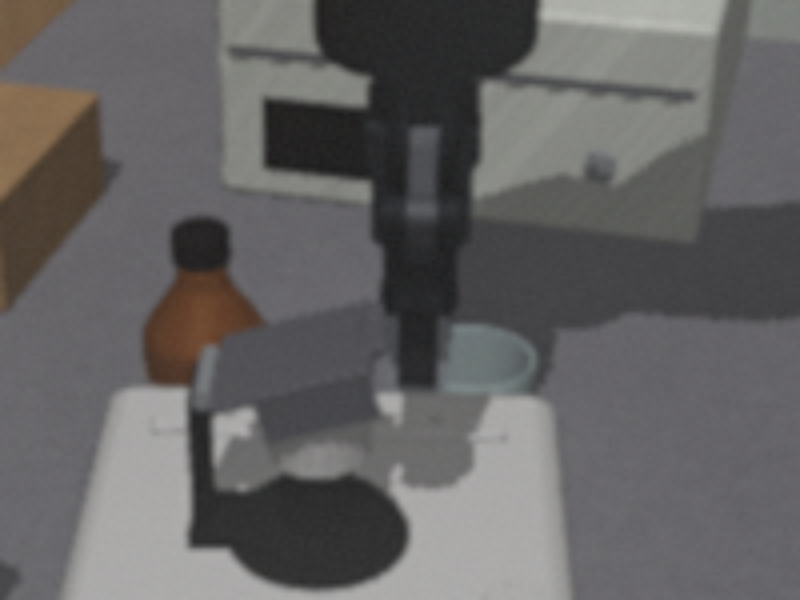

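```bash
python3 -m creep '[[200,[-0.05,0,-0.13],0],[200,[-0.05,0,-0.13],0],[200,[-0.06,0,-0.125],0],[200,[-0.06,0,-0.125],0],[200,[0,0,0],0]]';  python3 -m creep '[[200,[-0.073,0,-0.118],0],[200,[-0.073,0,-0.118],0],[200,[-0.085,0,-0.11],0],[200,[-0.085,0,-0.11],0],[200,[0,0,0],0]]'; python3 -c "
from h import *
snap('side','s7');s=state();print(s['tcp_pos'].round(1),s['wrist_force'].round(2),s['torque'].round(2))
im,d,P=cloud('side','s7'); cv2.imwrite('pics/s7z.png',cv2.resize(im[150:300,240:440],(800,600))[:,:,::-1])"
```

```text
time: 5.8
tcp_pos: [506.7, 50.4, 176.2]
tool_rot: [-0.11, 0.994, 0.0, 0.001]
wrist_force: [-0.4, -1.1, -2.4]
opening: 25.3
time: 6.22
tcp_pos: [515.7, 52.4, 189.5]
tool_rot: [-0.11, 0.994, -0.0, 0.0]
wrist_force: [-1.0, -0.5, -2.6]
opening: 25.1
[515.4  52.4 189.2] [-1.52 -0.86 -2.33] [-0.23  0.45 -0.  ]
```

View pics/s7z.png

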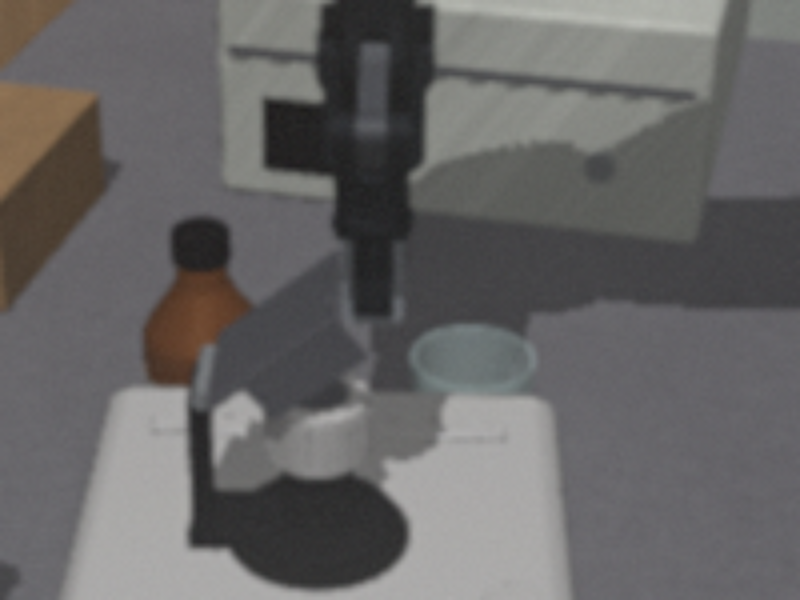

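```bash
python3 -m creep '[[120,[0,0,0],0],[120,[0,0,0],0],[120,[0,0,0],0],[120,[0.4,0,0],0],[160,[0.7,0,0],0],[255,[0,0,-0.2],0],[255,[0,0,-0.2],0],[255,[0,0,0],0],[255,[0,0,0],0],[255,[0,0,0],0]]'; python3 -c "
from h import *
snap('side','s8');snap('wrist','w8');s=state();print(s['tcp_pos'].round(1),s['wrist_force'].round(2),s['torque'].round(2))
im,d,P=cloud('side','s8'); cv2.imwrite('pics/s8z.png',cv2.resize(im[150:300,240:440],(800,600))[:,:,::-1])
for r in range(200,240,4): print(r,[(c,P[r,c].round(0).astype(int).tolist()) for c in (325,331,338,344)])
for a in np.arange(.7,2.75,.1):
  E=80*np.array([-np.cos(a),np.sin(a)])+2.5*np.array([-np.sin(a),-np.cos(a)]); print(round(a,2),'TCP X %.1f z %.1f'%(E[0]-11,152+E[1]))
"
```

```text
time: 7.1
tcp_pos: [484.0, 45.3, 201.3]
tool_rot: [-0.11, 0.994, 0.0, 0.001]
wrist_force: [-0.1, -0.4, -0.7]
opening: -0.3
[483.5  45.3 200.8] [-0.4   0.21 -0.58] [0.01 0.   0.  ]
200 [(325, [651, -404, 2]), (331, [634, -401, 5]), (338, [617, -404, 6]), (344, [600, -398, 11])]
204 [(325, [646, -388, -1]), (331, [630, -387, 2]), (338, [614, -391, 2]), (344, [600, -398, 0])]
208 [(325, [640, -363, 1]), (331, [626, -368, 1]), (338, [510, 45, 227]), (344, [595, -376, 1])]
212 [(325, [533, 32, 211]), (331, [520, 46, 220]), (338, [507, 58, 228]), (344, [590, -356, 1])]
216 [(325, [529, 48, 213]), (331, [517, 60, 221]), (338, [506, 61, 223]), (344, [586, -339, 0])]
220 [(325, [526, 58, 212]), (331, [516, 65, 217]), (338, [595, -315, 1]), (344, [581, -319, 0])]
224 [(325, [524, 66, 210]), (331, [605, -290, 2]), (338, [590, -294, 2]), (344, [577, -302, 0])]
228 [(325, [521, 75, 210]), (331, [601, -272, 2]), (338, [586, -280, 0]), (344, [573, -283, 0])]
232 [(325, [520, 79, 205]), (331, [597, -257, 0]), (338, [581, -259, 2]), (344, [569, -266, 0])]
236 [(325, [521, 77, 197]), (331, [592, -240, 1]), (338, [577, -244, 1]), (344, [538, -126, 76])]
0.7 TCP X -73.8 z 201.6
0.8 TCP X -68.5 z 207.6
0.9 TCP X -62.7 z 213.1
1.0 TCP X -56.3 z 218.0
1.1 TCP X -49.5 z 222.2
1.2 TCP X -42.3 z 225.7
1.3 TCP X -34.8 z 228.4
1.4 TCP X -27.1 z 230.4
1.5 TCP X -19.2 z 231.6
1.6 TCP X -11.2 z 232.0
1.7 TCP X -3.2 z 231.7
1.8 TCP X 4.7 z 230.5
1.9 TCP X 12.5 z 228.5
2.0 TCP X 20.0 z 225.8
2.1 TCP X 27.2 z 222.3
2.2 TCP X 34.1 z 218.2
2.3 TCP X 40.4 z 213.3
2.4 TCP X 46.3 z 207.9
2.5 TCP X 51.6 z 201.9
2.6 TCP X 56.3 z 195.4
2.7 TCP X 60.3 z 188.5
```

View pics/s8z.png

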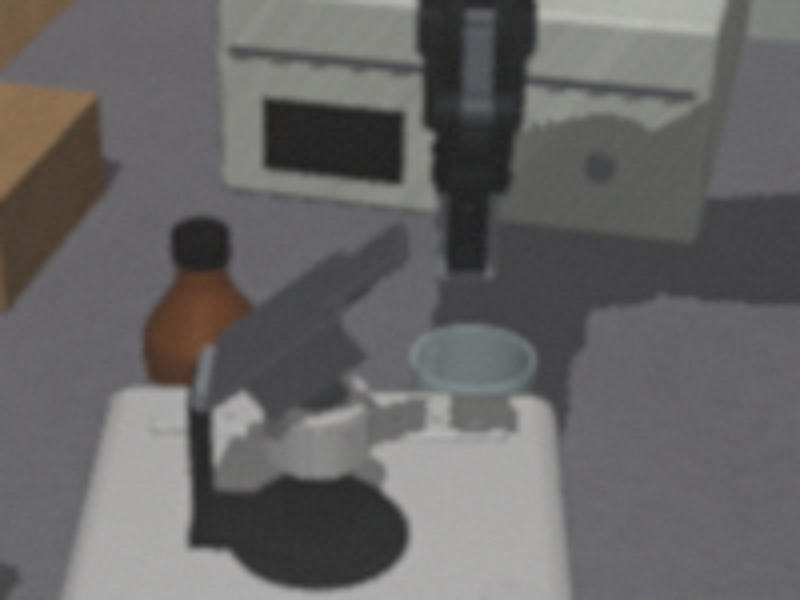

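View pics/w8.png

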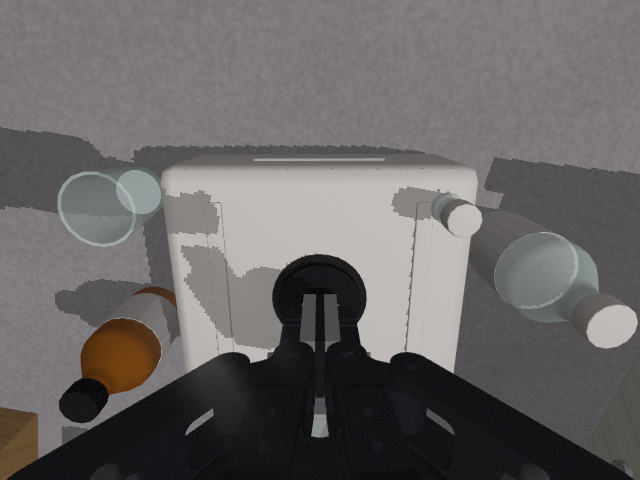

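```bash
python3 -m creep '[[255,[-0.33,0,-0.05],0],[255,[-0.33,0,-0.12],0],[255,[-0.33,0,-0.2],0],[255,[-0.33,0,-0.2],0],[255,[-0.25,0,-0.15],0],[255,[-0.25,0,-0.12],0],[255,[0,0,0],0]]'; python3 -m creep '[[255,[-0.25,0,-0.09],0],[255,[-0.25,0,-0.07],0],[255,[-0.25,0,-0.04],0],[255,[-0.25,0,-0.01],0],[255,[0,0,0],0]]'; python3 -c "
from h import *
snap('side','s9');s=state();print(s['tcp_pos'].round(1),s['wrist_force'].round(2),s['torque'].round(2))
im,d,P=cloud('side','s9'); cv2.imwrite('pics/s9z.png',cv2.resize(im[130:280,220:420],(800,600))[:,:,::-1])"
```

```text
time: 7.78
tcp_pos: [537.9, 57.4, 226.2]
tool_rot: [-0.11, 0.994, 0.0, 0.001]
wrist_force: [-0.7, -0.4, -0.3]
opening: 0.2
time: 8.2
tcp_pos: [566.6, 63.9, 231.9]
tool_rot: [-0.11, 0.994, 0.0, 0.0]
wrist_force: [-1.1, 0.1, -0.0]
opening: -0.3
[566.   63.8 231.9] [ 1.02 -0.18 -0.52] [0.01 0.08 0.01]
```

View pics/s9z.png

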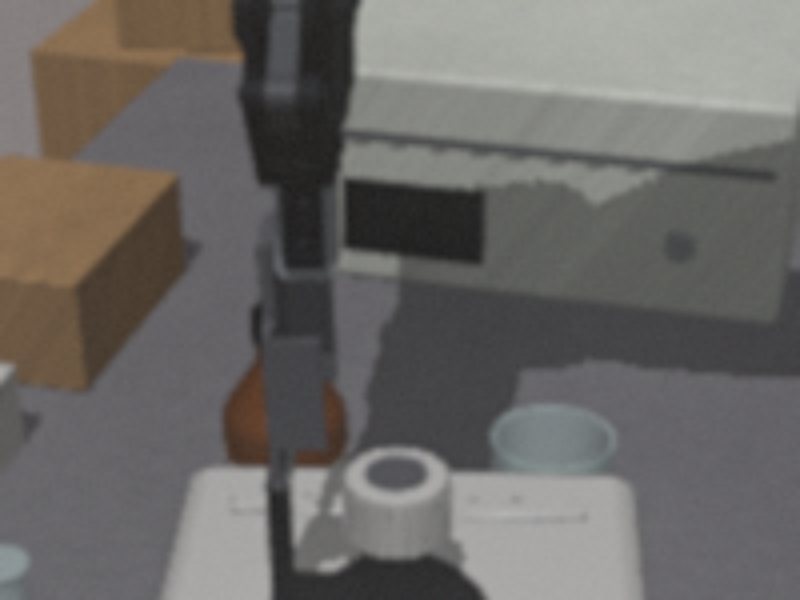

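The tab stands upright with the finger behind its lip, and the cap is exposed at zoom (397, 500). Pushing on over.

```bash
python3 -m creep '[[255,[-0.27,0,0.01],0],[255,[-0.27,0,0.04],0],[255,[-0.26,0,0.07],0],[255,[-0.25,0,0.09],0],[255,[-0.24,0,0.12],0],[255,[0,0,0],0]]'; python3 -m creep '[[255,[-0.23,0,0.14],0],[255,[-0.21,0,0.16],0],[255,[-0.2,0,0.18],0],[255,[0,0,0],0]]'; python3 -c "
from h import *
snap('side','s10');s=state();print(s['tcp_pos'].round(1),s['wrist_force'].round(2),s['torque'].round(2))
im,d,P=cloud('side','s10'); cv2.imwrite('pics/s10z.png',cv2.resize(im[130:280,220:420],(800,600))[:,:,::-1])"
```

```text
time: 8.75
tcp_pos: [604.4, 72.4, 221.1]
tool_rot: [-0.11, 0.994, 0.0, -0.0]
wrist_force: [-0.3, -0.4, -0.2]
opening: -0.4
time: 9.08
tcp_pos: [622.6, 76.4, 206.3]
tool_rot: [-0.11, 0.994, 0.0, -0.001]
wrist_force: [-1.1, -0.2, -0.3]
opening: 0.1
[622.1  76.3 206.8] [-0.24  1.09  0.22] [0.03 0.08 0.02]
```

View pics/s10z.png

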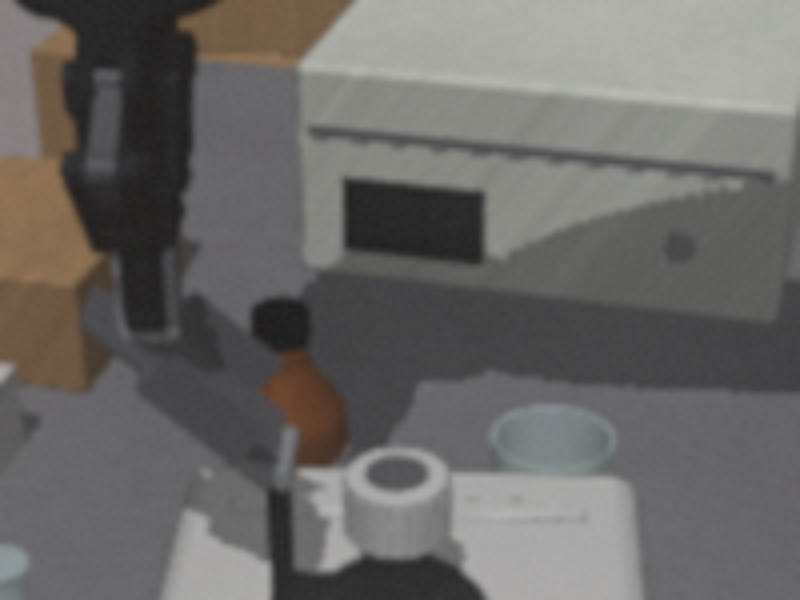

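```bash
python3 -m creep '[[255,[-0.18,0,0.2],0],[255,[-0.16,0,0.21],0],[255,[0,0,0],0]]'; python3 -m creep '[[255,[-0.07,0,0.115],0],[255,[0,0,0],0]]';python3 -m creep '[[255,[-0.06,0,0.115],0],[255,[0,0,0],0]]'; python3 -c "
from h import *
snap('side','s11');s=state();print(s['tcp_pos'].round(1),s['wrist_force'].round(2),s['torque'].round(2))
im,d,P=cloud('side','s11'); cv2.imwrite('pics/s11z.png',cv2.resize(im[130:280,220:420],(800,600))[:,:,::-1])"
```

```text
time: 9.38
tcp_pos: [632.2, 78.6, 194.1]
tool_rot: [-0.11, 0.994, 0.0, -0.001]
wrist_force: [0.2, 0.7, 0.4]
opening: -0.1
time: 9.55
tcp_pos: [634.1, 79.0, 191.6]
tool_rot: [-0.11, 0.994, -0.0, -0.0]
wrist_force: [-0.7, -0.2, 0.3]
opening: 0.1
time: 9.72
tcp_pos: [635.9, 79.4, 188.5]
tool_rot: [-0.11, 0.994, 0.0, -0.0]
wrist_force: [0.2, -0.5, 0.1]
opening: 0.1
[635.8  79.3 188.7] [-0.43 -0.33  0.24] [-0.03  0.03 -0.04]
```

View pics/s11z.png

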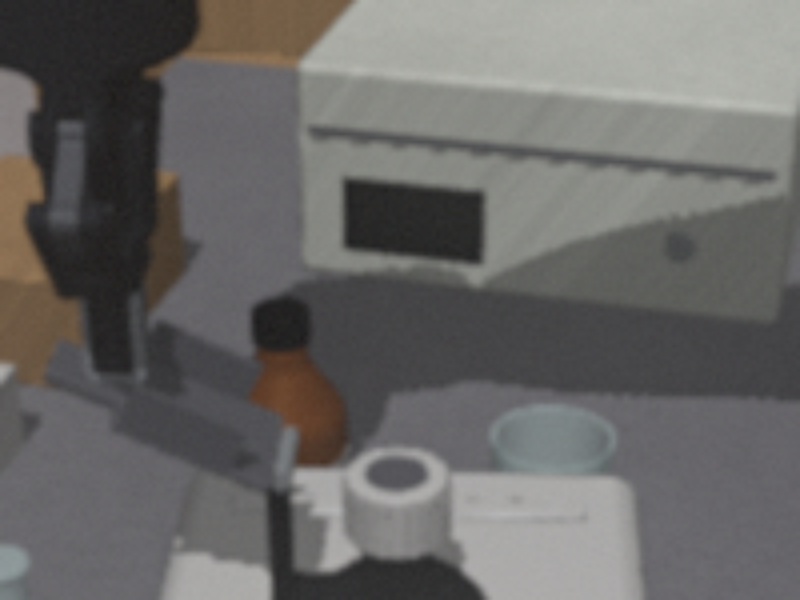

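```bash
for i in 1; do python3 -m creep '[[255,[-0.02,0,0.06],0],[255,[0,0,0],0]]'; done; python3 -m creep '[[255,[-0.02,0,0.06],0],[255,[0,0,0],0]]'; python3 -m creep '[[255,[-0.02,0,0.06],0],[255,[0,0,0],0]]'
```

```text
time: 9.93
tcp_pos: [636.5, 79.5, 187.1]
tool_rot: [-0.11, 0.994, 0.0, 0.0]
wrist_force: [0.2, -1.3, 1.0]
opening: -0.1
time: 10.1
tcp_pos: [637.4, 79.7, 185.6]
tool_rot: [-0.11, 0.994, 0.0, 0.001]
wrist_force: [0.1, -0.0, 2.0]
opening: -0.1
time: 10.27
tcp_pos: [638.3, 79.9, 184.1]
tool_rot: [-0.11, 0.994, 0.0, 0.001]
wrist_force: [0.4, 0.2, 3.8]
opening: -0.1
```

```bash
python3 -m creep '[[255,[-0.02,0,0.05],0],[255,[0,0,0],0],[255,[0,0,0],0]]'; python3 -c "
from h import *
snap('side','s12')
im,d,P=cloud('side','s12'); cv2.imwrite('pics/s12z.png',cv2.resize(im[130:280,220:420],(800,600))[:,:,::-1])"
```

```text
time: 10.52
tcp_pos: [638.8, 80.0, 182.8]
tool_rot: [-0.11, 0.994, 0.0, 0.001]
wrist_force: [1.6, 1.0, 4.5]
opening: -0.1
```

View pics/s12z.png

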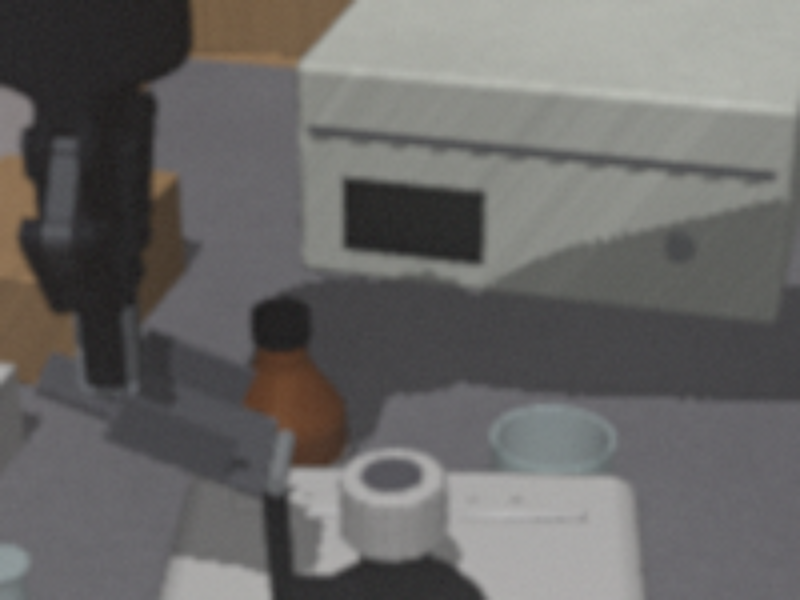

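The force climbed about 1 N/mm over the last few millimetres, reaching 4.5 N with the tab at its fold-back stop. Lifting off and going over the cap.

```bash
python3 -m creep '[[255,[0,0,-0.7],0],[255,[0,0,-0.9],0],[200,[0.5,0,-0.3],0],[100,[0.75,0,0],0],[0,[0.75,0,0],0],[0,[0.75,0,0],0],[0,[0.75,0,0],0],[0,[0,0,0],0],[0,[0,0,0],0]]'; python3 -c "
from h import *
snap('wrist','w13');snap('side','s13');s=state();print(s['tcp_pos'].round(2),s['joint_pos'].round(2),s['wrist_force'].round(1))"
```

```text
time: 11.32
tcp_pos: [534.2, 56.6, 238.7]
tool_rot: [-0.11, 0.994, -0.0, -0.001]
wrist_force: [0.6, 0.3, -0.3]
opening: 83.1
[536.    57.02 238.73] [ 0.11  0.31  0.16  1.41  0.   -0.11] [-0.1 -0.3  0.4]
```

View pics/w13.png

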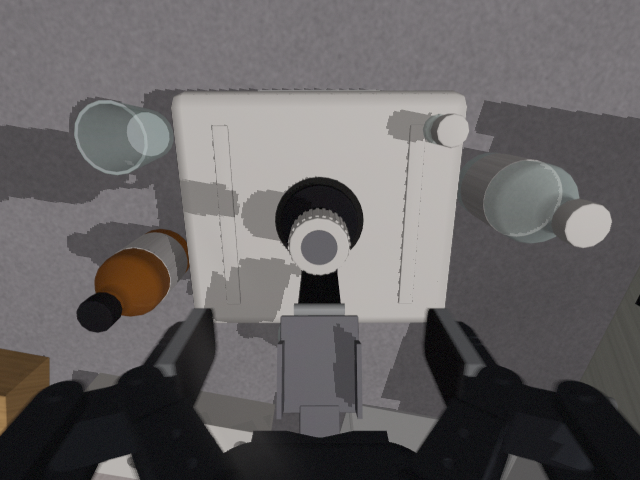

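View pics/s13.png

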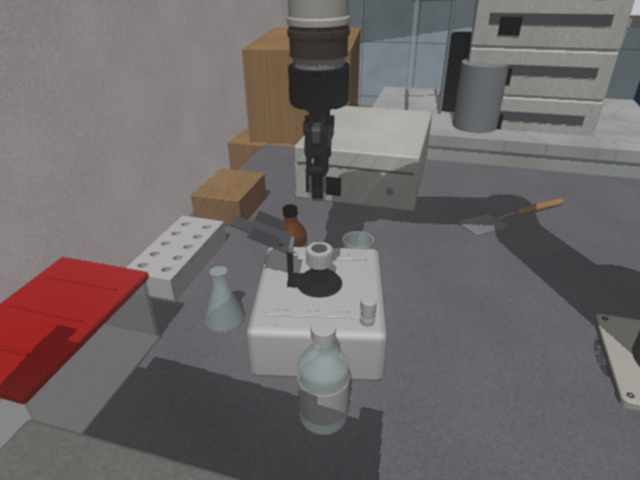

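The tab is folded back in both views. The cap's top disc is at wrist pixel (319, 246).

```bash
python3 - <<'E'
from h import *
im,d,P=cloud('wrist','w13')
f=np.load('pics/w13.npz'); M=R.from_quat(f['q']).as_matrix(); T=(P-f['p'])@M
Z=P[...,2]
m=(Z>155)&(Z<170); m[:190]=0;m[290:]=0;m[:,:270]=0;m[:,370:]=0
print(m.sum(),np.median(Z[m]))
h=cv2.convexHull(T[m][:,:2].astype(np.float32)); c,r=cv2.minEnclosingCircle(h); print(c,r, (M@np.array([c[0],c[1],0])+f['p']).round(1))
# pixel circle & ray
uv=np.argwhere(m)[:,::-1].astype(np.float32); print(cv2.minEnclosingCircle(cv2.convexHull(uv)))
for r in (305,312,320,330): print(r,[(c,T[r,c].round(0).astype(int).tolist()) for c in (160,185,200,210,215,428,432,440,460)])
E
```

```text
2873 159.83569957586175
(-2.4819858074188232, 0.1499340683221817) 21.28032875061035 [536.6  57.3 238.7]
((318.7348327636719, 244.11032104492188), 31.336406707763672)
305 [(160, [-131, -185, 240]), (185, [-130, -155, 239]), (200, [-80, -105, 145]), (210, [-80, -96, 144]), (215, [-81, -92, 146]), (428, [-81, 97, 145]), (432, [-80, 100, 145]), (440, [-81, 107, 146]), (460, [-131, 164, 239])]
312 [(160, [-140, -186, 240]), (185, [-140, -156, 240]), (200, [11, -43, -31]), (210, [8, -41, -26]), (215, [-86, -92, 144]), (428, [7, 42, -25]), (432, [10, 42, -30]), (440, [11, 45, -32]), (460, [-140, 165, 239])]
320 [(160, [-150, -187, 240]), (185, [11, -47, -37]), (200, [10, -42, -36]), (210, [5, -41, -27]), (215, [-96, -93, 147]), (428, [4, 42, -26]), (432, [7, 43, -30]), (440, [11, 43, -38]), (460, [-150, 166, 239])]
330 [(160, [-164, -189, 240]), (185, [11, -44, -44]), (200, [8, -41, -39]), (210, [1, -41, -28]), (215, [-163, -123, 238]), (428, [0, 43, -26]), (432, [3, 42, -32]), (440, [9, 42, -40]), (460, [11, 48, -44])]
```

```bash
python3 -m creep '[[60,[-0.03,0,0],1],[60,[0,0,0.4],1],[60,[0,0,0.4],1],[60,[0,0,0.4],1],[60,[0,0,0.4],1],[60,[0,0,0.4],1],[60,[0,0,0.4],1],[60,[0,0,0],0],[60,[0,0,0],0]]'; python3 -c "
from h import *
snap('wrist','w14');s=state();print(s['tcp_pos'].round(2),s['joint_pos'].round(2),s['wrist_force'].round(1))
im,d,P=cloud('wrist','w14')
f=np.load('pics/w14.npz'); M=R.from_quat(f['q']).as_matrix(); T=(P-f['p'])@M
Z=P[...,2]
m=(Z>157)&(Z<170);m[:150]=0;m[420:]=0;m[:,:200]=0;m[:,440:]=0
n,l,st,_=cv2.connectedComponentsWithStats(m.astype(np.uint8));print(st)
k=1+st[1:,4].argmax();mm=l==k
c,r=cv2.minEnclosingCircle(cv2.convexHull(T[mm][:,:2].astype(np.float32)));print(c,r,np.median(Z[mm]))
"
```

```text
time: 12.17
tcp_pos: [536.7, 57.3, 166.0]
tool_rot: [0.168, 0.986, -0.0, -0.001]
wrist_force: [0.6, -0.2, 0.2]
opening: 65.2
[537.2   57.29 166.93] [ 0.11  0.35  0.02  1.24 -0.    0.44] [-0.6  0.7  0.2]
[[     0      0    640    480 300266]
 [   318    249      2      2      3]
 [   276    250     86     79   5073]
 [   312    250      1      1      1]
 [   321    250      2      1      2]
 [   328    251      2      1      2]
 [   301    252      2      2      2]
 [   339    255      1      1      1]
 [   286    262      1      1      1]
 [   352    265      1      1      1]
 [   357    273      2      2      2]
 [   361    284      1      1      1]
 [   275    288      1      1      1]
 [   324    342     80     60   1818]
 [   404    362      1      1      1]
 [   404    365      1      1      1]
 [   402    367      1      1      1]
 [   405    369      1      1      1]
 [   388    371      2      2      2]
 [   391    371      1      1      1]
 [   387    373      1      1      1]
 [   387    375      1      1      1]
 [   372    381      1      1      1]
 [   374    380      3      2      3]
 [   365    384      1      1      1]
 [   350    390      1      1      1]
 [   355    391      1      1      1]
 [   352    392      1      1      1]
 [   343    395      1      1      1]
 [   333    401      2      1      2]
 [   330    402      2      2      2]
 [   340    403      1      1      1]
 [   326    404      2      2      2]
 [   332    404      1      1      1]]
(0.6531231999397278, 0.09249401092529297) 20.627758026123047 159.86743445326087
```

View pics/w14.png

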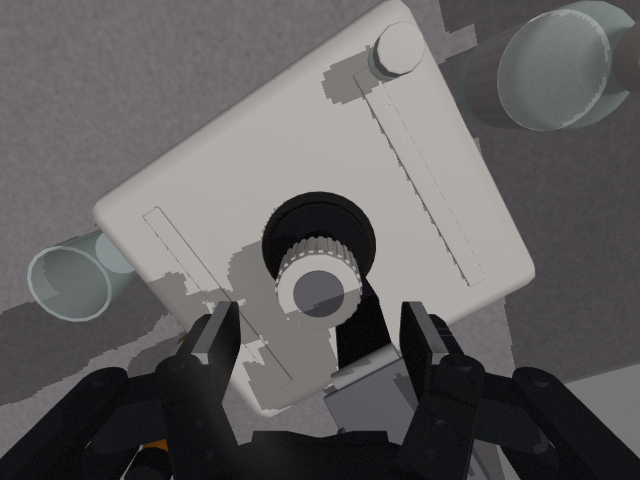

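The cap disc (centre about 319, 290) is within 0.7 mm of the tool axis. Going down and gripping.

```bash
python3 -m creep '[[70,[0,0,0.4],0],[80,[0,0,0.4],0],[100,[0,0,0.4],0],[110,[0,0,0.1],0],[110,[0,0,0],0],[110,[0,0,0],0]]'; python3 -c "
from h import *
snap('wrist','w15');snap('side','s15');s=state();print(s['tcp_pos'].round(2),s['wrist_force'].round(1))
im,d,P=cloud('side','s15'); cv2.imwrite('pics/s15z.png',cv2.resize(im[150:300,220:420],(800,600))[:,:,::-1])
"
```

```text
time: 12.72
tcp_pos: [537.3, 57.2, 129.0]
tool_rot: [0.169, 0.986, 0.0, 0.001]
wrist_force: [0.2, 0.3, -1.1]
opening: 48.7
[537.55  57.26 129.28] [ 0.4  0.5 -0.2]
```

View pics/w15.png

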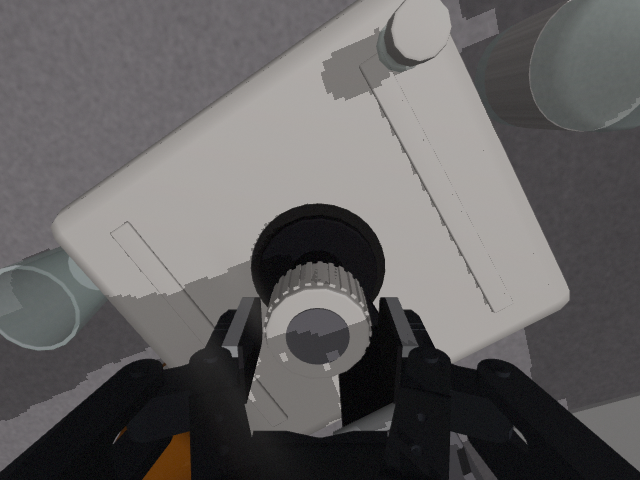

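View pics/s15z.png

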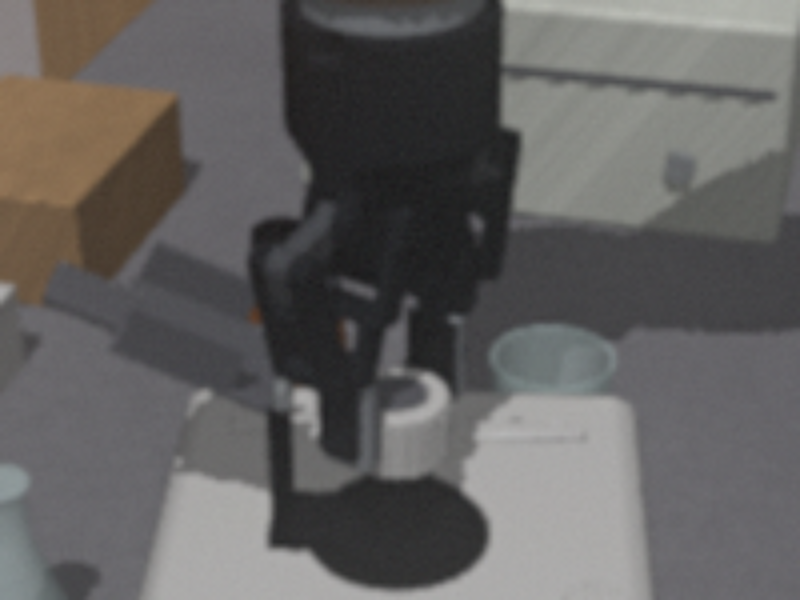

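```bash
python3 -m creep '[[125,[0,0,0],0],[135,[0,0,0],0],[150,[0,0,0],0],[160,[0,0,0],0],[160,[0,0,0],0]]' 20; python3 -c "
from h import *
s=state();print(s['tcp_pos'].round(2),s['wrist_force'].round(1),s['torque'].round(3),R.from_quat(s['tool_rot']).as_euler('ZYX').round(3))"
```

```text
time: 13.23
tcp_pos: [537.0, 56.8, 128.7]
tool_rot: [0.169, 0.986, -0.0, 0.001]
wrist_force: [-0.9, -1.8, 3.5]
opening: 38.9
[537.01  56.78 128.66] [-0.9 -1.8  3.5] [-0.484  0.089  0.028] [ 2.802e+00  1.000e-03 -3.141e+00]
```

```bash
cat > t.py <<'E'
from h import *
s=state();print(s['tcp_pos'].round(2),'F',s['wrist_force'].round(1),'T',s['torque'].round(3),'yaw',R.from_quat(s['tool_rot']).as_euler('ZYX')[0].round(3),'j6',s['joint_pos'][5].round(3),'tau6',s['effort'][5].round(3),'op',round(s['opening'],2),'t',s['time'])
E
python3 -m creep '[[160,[0,0,-0.015],-0.5],[160,[0,0,0],0]]' >/dev/null; python3 t.py;python3 -m creep '[[160,[0,0,-0.003],-0.7],[160,[0,0,-0.002],-0.5]]'>/dev/null; python3 t.py; python3 -m creep '[[160,[0,0,-0.002],-0.7],[160,[0,0,-0.002],-0.5]]' >/dev/null; python3 t.py
```

```text
[536.9   56.82 128.84] F [ 0.5 -2.3  2.2] T [-0.483  0.002 -0.079] yaw 2.842 j6 0.405 tau6 -0.378 op 38.96 t 13.4
[536.91  56.87 128.88] F [ 0.4 -2.   1.5] T [-0.449 -0.029 -0.161] yaw 2.939 j6 0.309 tau6 0.191 op 38.92 t 13.5667
[536.9   56.92 128.98] F [ 0.2 -1.7  2.4] T [-0.45   0.005 -0.071] yaw 3.035 j6 0.213 tau6 0.17 op 39.1 t 13.7333
```

```bash
python3 -m creep '[[160,[0,0,-0.001],-0.7],[160,[0,0,-0.001],-0.7],[160,[0,0,-0.001],-0.6]]' >/dev/null; python3 t.py;python3 -m creep '[[160,[0,0,-0.001],-0.7],[160,[0,0,-0.001],-0.7],[160,[0,0,-0.002],-0.6]]'>/dev/null; python3 t.py; python3 -m creep '[[160,[0,0,-0.001],-0.7],[160,[0,0,-0.001],-0.7],[160,[0,0,-0.002],-0.6]]' >/dev/null; python3 t.py
```

```text
[536.93  57.   129.07] F [ 0.8 -2.   2.9] T [-0.386 -0.016 -0.151] yaw -3.088 j6 0.053 tau6 0.291 op 39.36 t 13.9833
[536.93  57.08 129.19] F [ 0.3 -1.2  1.2] T [-0.264 -0.052 -0.1  ] yaw -2.928 j6 -0.107 tau6 0.29 op 39.22 t 14.2333
[536.9   57.19 129.31] F [ 0.2 -1.8  2.1] T [-0.304 -0.059 -0.113] yaw -2.768 j6 -0.267 tau6 0.29 op 39.19 t 14.4833
```

```bash
python3 -m creep '[[160,[0,0,-0.001],-0.7],[160,[0,0,-0.001],-0.7],[160,[0,0,-0.002],-0.6]]' >/dev/null; python3 t.py;python3 -m creep '[[160,[0,0,-0.001],-0.7],[160,[0,0,-0.001],-0.7],[160,[0,0,-0.002],-0.6]]'>/dev/null; python3 t.py; python3 -c "
from h import *
snap('wrist','w16');snap('side','s16')
im,d,P=cloud('side','s16'); cv2.imwrite('pics/s16z.png',cv2.resize(im[150:300,220:420],(800,600))[:,:,::-1])
"
```

```text
[536.84  57.25 129.4 ] F [ 0.2 -0.4  1.8] T [-0.198 -0.042 -0.117] yaw -2.608 j6 -0.428 tau6 0.29 op 38.91 t 14.7333
[536.78  57.31 129.5 ] F [-0.2 -1.3  2.8] T [-0.205  0.068 -0.082] yaw -2.448 j6 -0.587 tau6 0.29 op 38.93 t 14.9833
```

View pics/w16.png

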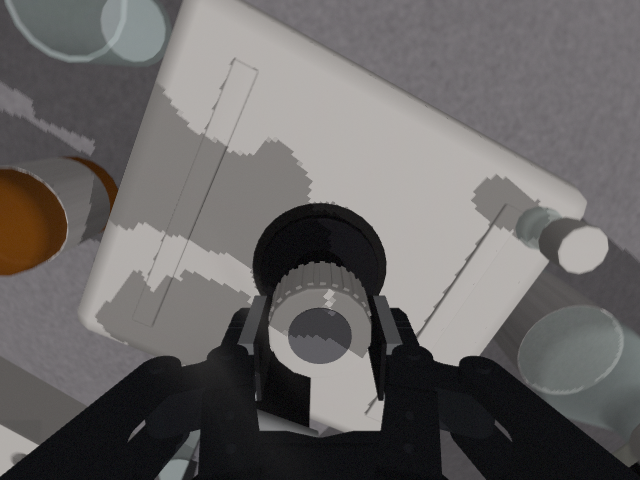

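View pics/s16z.png

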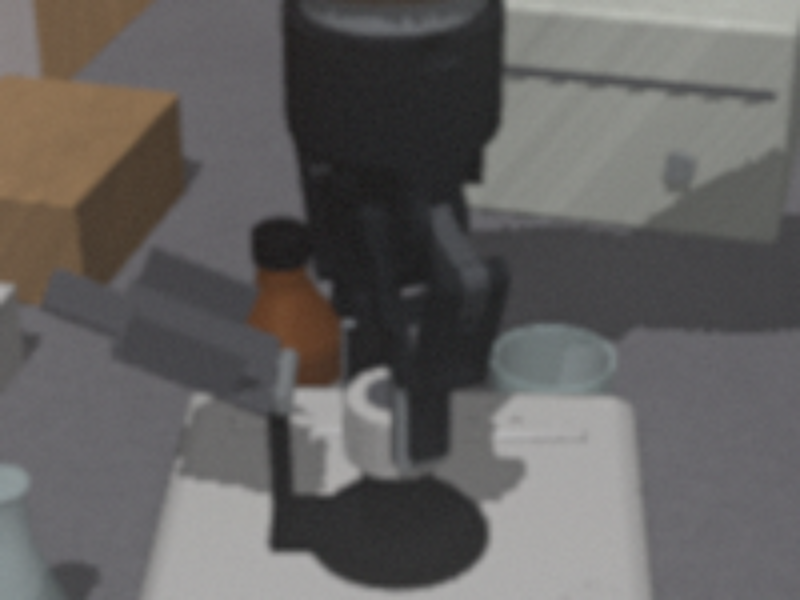

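About 1.03 rad turned with steady torque and no stop yet. Opening, swinging back and regripping.

```bash
python3 -m creep '[[105,[0,0,0],0],[105,[0,0,0],0],[105,[0,0,0],0]]' ; python3 t.py; python3 -m creep '[[105,[0,0,0],1],[105,[0,0,0],1],[105,[0,0,0],1],[105,[0,0,0],1],[105,[0,0,0],1],[105,[0,0,0],1],[105,[0,0,0],1],[105,[0,0,0],1],[105,[0,0,0],1],[105,[0,0,0],1],[105,[0,0,0],1],[105,[0,0,0],1]]'; python3 -m creep '[[105,[0,0,0],1],[105,[0,0,0],0],[105,[0,0,0],0]]';python3 t.py; python3 -c "
from h import *
snap('wrist','w17')"
```

```text
time: 15.33
tcp_pos: [536.3, 57.4, 129.0]
tool_rot: [-0.339, 0.941, 0.0, -0.0]
wrist_force: [0.0, 0.8, 0.1]
opening: 50.2
[536.32  57.41 129.  ] F [0.  0.8 0.1] T [ 0.01   0.04  -0.038] yaw -2.45 j6 -0.585 tau6 0.006 op 50.21 t 15.3333
time: 16.33
tcp_pos: [536.4, 57.3, 129.1]
tool_rot: [0.136, 0.991, 0.0, -0.0]
wrist_force: [0.6, -0.6, 0.3]
opening: 50.1
time: 16.58
tcp_pos: [536.5, 57.3, 129.2]
tool_rot: [0.172, 0.985, 0.0, -0.0]
wrist_force: [-0.2, 0.3, 0.1]
opening: 50.3
[536.47  57.27 129.18] F [-0.2  0.3  0.1] T [ 0.073  0.003 -0.022] yaw 2.796 j6 0.452 tau6 0.078 op 50.29 t 16.5833
```

View pics/w17.png

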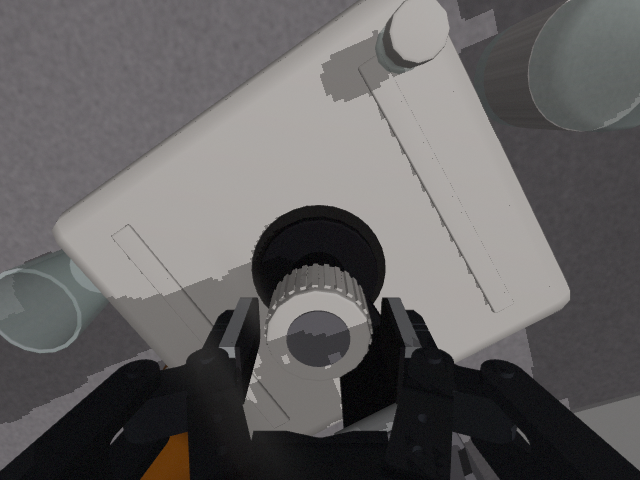

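```bash
python3 -m creep '[[125,[0,-0.02,0],0],[135,[0,0,0],0],[150,[0,0,0],0],[160,[0,0,0],0],[160,[0,0,0],0]]' 20 >/dev/null; python3 t.py; python3 -m creep '[[160,[0,0,-0.012],-0.5],[160,[0,0,-0.002],-0.5]]' >/dev/null; python3 t.py;python3 -m creep '[[160,[0,0,-0.001],-0.5],[160,[0,0,-0.001],-0.5]]'>/dev/null; python3 t.py
```

```text
[536.4   56.58 129.43] F [0.5 0.6 0.4] T [ 0.086 -0.01  -0.006] yaw 2.794 j6 0.453 tau6 -0.001 op 39.26 t 17.05
[536.32  56.62 129.69] F [0.1 1.  0.4] T [-0.006 -0.04  -0.119] yaw 2.876 j6 0.371 tau6 0.282 op 38.88 t 17.2167
[536.34  56.59 129.71] F [0.4 0.3 0.3] T [ 0.038 -0.043 -0.095] yaw 2.956 j6 0.291 tau6 0.263 op 39.06 t 17.3833
```

```bash
python3 -m creep '[[160,[0,0,-0.001],-0.5],[160,[0,0,-0.001],-0.5]]' >/dev/null; python3 t.py;python3 -m creep '[[160,[0,0,-0.001],-0.5],[160,[0,0,-0.001],-0.5]]'>/dev/null; python3 t.py
```

```text
[536.34  56.62 129.77] F [ 0.3  0.2 -0.7] T [ 0.072  0.021 -0.094] yaw 3.036 j6 0.211 tau6 0.263 op 39.15 t 17.55
[536.35  56.62 129.81] F [ 0.4  0.5 -1. ] T [ 0.062 -0.019 -0.114] yaw 3.116 j6 0.131 tau6 0.263 op 38.94 t 17.7167
```

Clean grip, almost no side load. I'll keep going in small steps and check the torque each time.

```bash
python3 -m creep '[[160,[0,0,-0.001],-0.5],[160,[0,0,-0.001],-0.5]]' >/dev/null; python3 t.py
```

```text
[536.34  56.62 129.88] F [-0.1 -0.1 -0.2] T [ 0.073 -0.013 -0.132] yaw -3.088 j6 0.051 tau6 0.263 op 39.31 t 17.8833
```

```bash
python3 -m creep '[[160,[0,0,-0.001],-0.5],[160,[0,0,-0.001],-0.5]]' >/dev/null; python3 t.py
```

```text
[536.33  56.63 129.93] F [ 0.1 -0.5 -1.2] T [ 0.035 -0.005 -0.079] yaw -3.008 j6 -0.029 tau6 0.263 op 38.88 t 18.05
```

```bash
python3 -m creep '[[160,[0,0,-0.001],-0.5],[160,[0,0,-0.001],-0.4]]' >/dev/null; python3 t.py
```

```text
[536.32  56.6  129.98] F [-0.4  1.1 -1. ] T [ 0.039 -0.031 -0.146] yaw -2.936 j6 -0.101 tau6 0.134 op 39.37 t 18.2167
```

```bash
python3 -m creep '[[160,[0,0,-0.001],-0.5],[160,[0,0,-0.001],-0.4]]' >/dev/null; python3 t.py
```

```text
[536.29  56.62 130.03] F [ 0.3  0.4 -1. ] T [ 0.06  -0.002 -0.162] yaw -2.864 j6 -0.173 tau6 0.138 op 39.14 t 18.3833
```

```bash
python3 -m creep '[[160,[0,0,-0.001],-0.4],[160,[0,0,-0.001],-0.4]]' >/dev/null; python3 t.py
```

```text
[536.28  56.61 130.08] F [ 0.5  0.8 -0.5] T [ 0.045 -0.05  -0.146] yaw -2.8 j6 -0.236 tau6 0.184 op 39.11 t 18.55
```

```bash
python3 -m creep '[[160,[0,0,-0.001],-0.4],[160,[0,0,-0.001],-0.4]]' >/dev/null; python3 t.py
```

```text
[536.33  56.64 130.14] F [-0.3  0.3 -0.1] T [ 0.092 -0.019 -0.078] yaw -2.736 j6 -0.3 tau6 0.184 op 39.52 t 18.7167
```

```bash
python3 -m creep '[[160,[0,0,-0.001],-0.4],[160,[0,0,-0.001],-0.4]]' >/dev/null; python3 t.py
```

```text
[536.31  56.63 130.21] F [-0.5  0.6 -1.1] T [ 0.108 -0.027 -0.165] yaw -2.672 j6 -0.365 tau6 0.184 op 38.72 t 18.8833
```

```bash
python3 -m creep '[[160,[0,0,-0.001],-0.4],[160,[0,0,-0.001],-0.4]]' >/dev/null; python3 t.py
```

```text
[536.28  56.62 130.23] F [ 0.6  0.6 -1.1] T [ 0.087  0.028 -0.077] yaw -2.608 j6 -0.428 tau6 0.184 op 39.21 t 19.05
```

```bash
python3 -m creep '[[160,[0,0,-0.001],-0.4],[160,[0,0,-0.001],-0.4]]' >/dev/null; python3 t.py
```

```text
[536.27  56.59 130.26] F [-0.5 -0.8 -0.8] T [ 0.039 -0.016 -0.141] yaw -2.544 j6 -0.492 tau6 0.184 op 38.96 t 19.2167
```

```bash
python3 -m creep '[[160,[0,0,-0.001],-0.4],[160,[0,0,-0.001],-0.4]]' >/dev/null; python3 t.py
```

```text
[536.29  56.59 130.33] F [ 0.2 -0.2 -1.1] T [ 0.05   0.018 -0.046] yaw -2.48 j6 -0.556 tau6 0.184 op 39.1 t 19.3833
```

```bash
python3 -m creep '[[105,[0,0,0],0],[105,[0,0,0],0],[105,[0,0,0],0],[105,[0,0,0],1],[105,[0,0,0],1],[105,[0,0,0],1],[105,[0,0,0],1],[105,[0,0,0],1],[105,[0,0,0],1],[105,[0,0,0],1],[105,[0,0,0],1],[105,[0,0,0],1]]'; python3 -m creep '[[105,[0,0,0],1],[105,[0,0,0],1],[105,[0,0,0],1],[105,[0,0,0],1],[105,[0,0,0],0],[105,[0,0,0],0]]';python3 t.py; python3 -c "
from h import *
snap('wrist','w18')
for n in ('w15','w17','w18'):
  im,d,P=cloud('wrist',n); f=np.load('pics/%s.npz'%n); M=R.from_quat(f['q']).as_matrix(); T=(P-f['p'])@M
  a=d[305:365,285:355]; t=T[305:365,285:355]; w=P[305:365,285:355,2]; print(n,np.median(w[(w>150)&(w<175)]),np.median(t[...,2][(w>150)&(w<175)]),f['p'])
"
```

```text
time: 20.38
tcp_pos: [536.5, 56.6, 130.7]
tool_rot: [0.032, 0.999, -0.0, 0.0]
wrist_force: [0.3, -0.4, -0.8]
opening: 50.4
time: 20.88
tcp_pos: [536.5, 56.6, 130.6]
tool_rot: [0.188, 0.982, 0.0, 0.0]
wrist_force: [0.1, 0.1, -0.6]
opening: 50.4
[536.47  56.57 130.64] F [ 0.1  0.1 -0.6] T [-0.017 -0.009  0.008] yaw 2.764 j6 0.483 tau6 0.077 op 50.41 t 20.8833
w15 160.23722614781542 -31.279380166218928 [537.33658457  57.24292372 128.95756379]
w17 160.85868380614966 -31.680314501485803 [536.47076909  57.27179622 129.17556987]
w18 161.48405672568182 -30.84589771788128 [536.46856017  56.56699187 130.63891054]
```

View pics/w18.png

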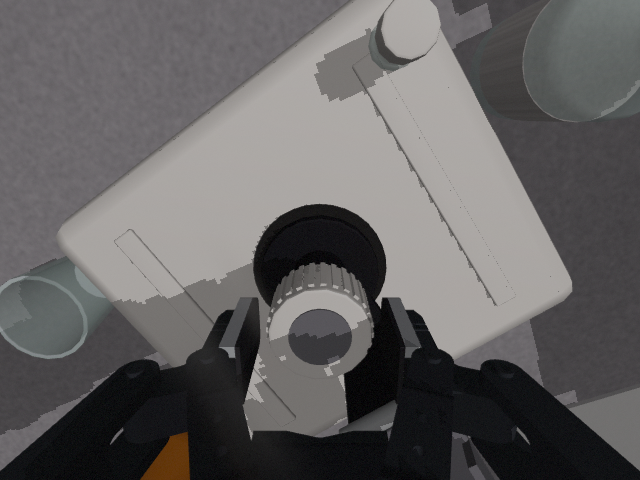

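The cap has risen 1.25 mm so far, which is about 1.97 rad, so the grip isn't slipping. Third grip.

```bash
python3 -m creep '[[125,[0,0,-0.01],0],[135,[0,0,0],0],[150,[0,0,0],0],[160,[0,0,0],0],[160,[0,0,0],0]]' 20 >/dev/null; python3 t.py; python3 -m creep '[[160,[0,0,-0.001],-0.4],[160,[0,0,-0.001],-0.4]]' >/dev/null; python3 t.py
```

```text
[536.49  56.59 130.99] F [-0.7 -0.2  0.6] T [ 0.069  0.003 -0.026] yaw 2.762 j6 0.485 tau6 -0.0 op 39.08 t 21.35
[536.47  56.6  131.01] F [-0.7 -0.2 -0.1] T [-0.006  0.004 -0.095] yaw 2.827 j6 0.42 tau6 0.197 op 38.99 t 21.5167
```

```bash
python3 -m creep '[[160,[0,0,-0.001],-0.3],[160,[0,0,-0.001],-0.3]]' >/dev/null; python3 t.py
```

```text
[536.48  56.58 131.07] F [-0.6  1.2  0.2] T [ 0.068 -0.015 -0.156] yaw 2.875 j6 0.371 tau6 0.103 op 39.83 t 21.6833
```

```bash
python3 -m creep '[[160,[0,0,-0.001],-0.3],[160,[0,0,-0.001],-0.3]]' >/dev/null; python3 t.py
```

```text
[536.48  56.61 131.1 ] F [ 0.2 -0.6 -0.5] T [ 0.086 -0.061 -0.132] yaw 2.924 j6 0.323 tau6 0.109 op 39.56 t 21.85
```

```bash
python3 -m creep '[[160,[0,0,-0.001],-0.3],[160,[0,0,-0.001],-0.3]]' >/dev/null; python3 t.py
```

```text
[536.45  56.63 131.11] F [0.4 0.  0.3] T [ 0.08  -0.054 -0.146] yaw 2.972 j6 0.275 tau6 0.107 op 39.07 t 22.0167
```

```bash
python3 -m creep '[[160,[0,0,-0.001],-0.3],[160,[0,0,-0.001],-0.3]]' >/dev/null; python3 t.py
```

```text
[536.43  56.61 131.17] F [-0.2  0.4  0.9] T [ 0.106 -0.06  -0.135] yaw 3.02 j6 0.227 tau6 0.106 op 39.34 t 22.1833
```

```bash
python3 -m creep '[[160,[0,0,-0.001],-0.3],[160,[0,0,-0.001],-0.3]]' >/dev/null; python3 t.py
```

```text
[536.43  56.64 131.24] F [-0.6  0.7 -0.1] T [ 0.126 -0.008 -0.147] yaw 3.068 j6 0.179 tau6 0.105 op 39.21 t 22.35
```

```bash
python3 -m creep '[[160,[0,0,-0.001],-0.3],[160,[0,0,-0.001],-0.3]]' >/dev/null; python3 t.py
```

```text
[536.43  56.63 131.29] F [ 0.2  0.5 -0.4] T [ 0.148  0.034 -0.139] yaw 3.116 j6 0.131 tau6 0.105 op 38.96 t 22.5167
```

```bash
python3 -m creep '[[160,[0,0,-0.001],-0.3],[160,[0,0,-0.001],-0.3]]' >/dev/null; python3 t.py
```

```text
[536.37  56.62 131.3 ] F [ 0.9 -0.5  0.4] T [ 0.115 -0.034 -0.111] yaw -3.119 j6 0.083 tau6 0.105 op 38.91 t 22.6833
```

```bash
python3 -m creep '[[160,[0,0,-0.001],-0.3],[160,[0,0,-0.001],-0.3]]' >/dev/null; python3 t.py
```

```text
[536.37  56.62 131.4 ] F [ 1.1 -0.1  0.1] T [ 0.213 -0.042 -0.109] yaw -3.071 j6 0.035 tau6 0.105 op 39.25 t 22.85
```

```bash
python3 -m creep '[[160,[0,0,-0.001],-0.3],[160,[0,0,-0.001],-0.3]]' >/dev/null; python3 t.py
```

```text
[536.39  56.62 131.44] F [1.2 0.5 0.9] T [ 0.211  0.011 -0.1  ] yaw -3.023 j6 -0.014 tau6 0.105 op 39.04 t 23.0167
```

```bash
python3 -m creep '[[160,[0,0,-0.001],-0.3],[160,[0,0,-0.001],-0.3]]' >/dev/null; python3 t.py
```

```text
[536.38  56.63 131.5 ] F [ 0.9 -0.1 -1.1] T [ 0.198 -0.04  -0.152] yaw -2.975 j6 -0.061 tau6 0.105 op 39.24 t 23.1833
```

```bash
python3 -m creep '[[160,[0,0,-0.001],-0.3],[160,[0,0,-0.001],-0.3]]' >/dev/null; python3 t.py
```

```text
[536.35  56.61 131.55] F [ 0.2  0.7 -0.3] T [ 0.242 -0.012 -0.108] yaw -2.927 j6 -0.109 tau6 0.105 op 39.17 t 23.35
```

```bash
python3 -m creep '[[160,[0,0,-0.001],-0.3],[160,[0,0,-0.001],-0.3]]' >/dev/null; python3 t.py
```

```text
[536.33  56.61 131.59] F [ 0.4  0.8 -0.3] T [ 0.229 -0.086 -0.228] yaw -2.879 j6 -0.157 tau6 -0.004 op 39.11 t 23.5167
```

```bash
python3 -m creep '[[160,[0,0,0],0]]' >/dev/null; python3 t.py; python3 -m creep '[[160,[0,0,0],-0.3]]' >/dev/null; python3 t.py;
```

```text
[536.35  56.61 131.61] F [ 0.2  0.6 -0. ] T [ 0.277 -0.026 -0.256] yaw -2.88 j6 -0.156 tau6 -0.406 op 38.73 t 23.6
[536.38  56.59 131.6 ] F [ 0.1  1.4 -0.3] T [ 0.27   0.009 -0.344] yaw -2.857 j6 -0.18 tau6 0.072 op 38.95 t 23.6833
```

The torque jumped from about 0.12 to 0.34 N m, rising at the grommet's 4 N m/rad, so this is the open stop. Easing off 0.055 rad, then releasing and lifting away.

```bash
python3 -m creep '[[160,[0,0,0],0.35],[160,[0,0,0],0.35],[160,[0,0,0],0]]' >/dev/null; python3 t.py; python3 -m creep '[[110,[0,0,0],0],[90,[0,0,0],0],[90,[0,0,0],0],[90,[0,0,0],0]]'; python3 t.py; python3 -m creep '[[90,[0,0,-0.3],0],[90,[0,0,-0.7],0],[90,[0,0,-0.9],0],[90,[0,0,-1],0],[90,[0,0,-0.8],0],[90,[0,0,0],0],[90,[0,0,0],0]]'; python3 t.py; python3 -c "
from h import *
snap('wrist','w19');snap('side','s19')
im,d,P=cloud('wrist','w19');Z=P[...,2]
m=(Z>157)&(Z<170);m[:190]=0;m[290:]=0;m[:,:270]=0;m[:,370:]=0
print('cap top',np.median(Z[m])); r=(Z>88)&(Z<100)&(im.min(-1)>120);print('res top',np.median(Z[r]))
im,d,P=cloud('wrist','w13');Z=P[...,2]
m=(Z>157)&(Z<170);m[:190]=0;m[290:]=0;m[:,:270]=0;m[:,370:]=0
print('before',np.median(Z[m])); r=(Z>88)&(Z<100)&(im.min(-1)>120);print('res top',np.median(Z[r]))
"
```

```text
[536.37  56.6  131.62] F [-0.1  0.4 -1. ] T [ 0.231  0.001 -0.107] yaw -2.913 j6 -0.124 tau6 0.081 op 39.07 t 23.9333
time: 24.27
tcp_pos: [536.5, 56.5, 131.7]
tool_rot: [-0.114, 0.993, -0.0, 0.0]
wrist_force: [0.6, -1.0, 0.1]
opening: 55.3
[536.45  56.46 131.72] F [ 0.6 -1.   0.1] T [ 0.008 -0.032 -0.036] yaw -2.913 j6 -0.124 tau6 -0.005 op 55.29 t 24.2667
time: 24.85
tcp_pos: [537.7, 56.7, 245.1]
tool_rot: [-0.114, 0.993, -0.0, 0.002]
wrist_force: [0.6, 0.7, -0.3]
opening: 55.3
[537.68  56.68 245.15] F [ 0.6  0.7 -0.3] T [-0.012 -0.011 -0.057] yaw -2.913 j6 -0.123 tau6 -0.001 op 55.32 t 24.85
cap top 161.51887849590116
res top 94.0342258822548
before 159.8833014534942
res top 94.04932647235373
```

View pics/w19.png

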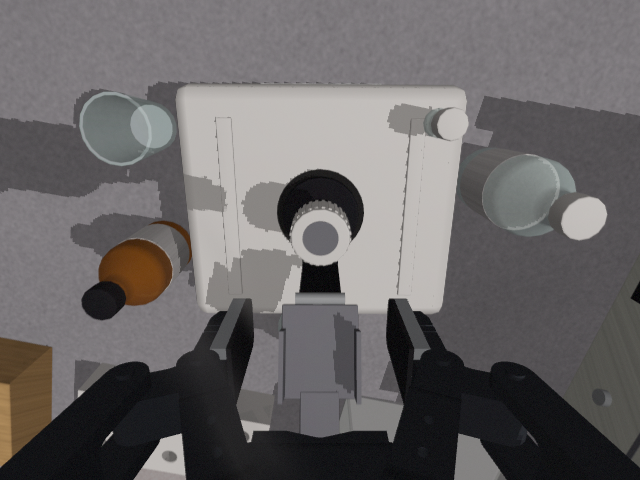

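View pics/s19.png

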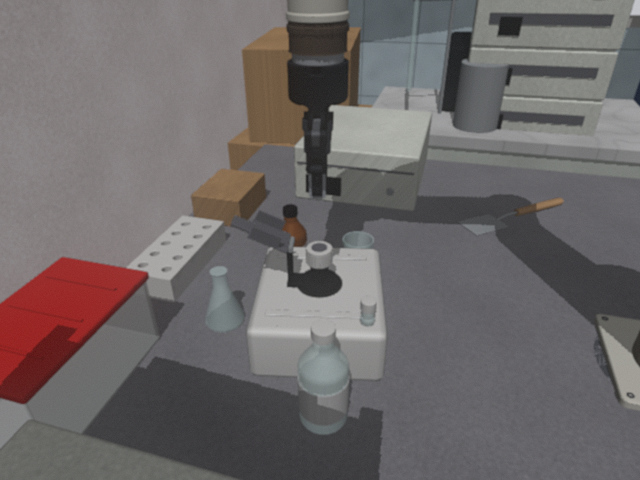

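The scene looks right, and the cap's 1.64 mm rise matches about 2.57 rad. Last, a quick check of the tab angle and the glassware.

```bash
python3 - <<'E'
from h import *
im,d,P=cloud('wrist','w19'); g=im.astype(int)
pts=P[330:430,300:340].reshape(-1,3); pts=pts[(pts[:,2]>160)&(pts[:,2]<215)]
dr=np.array([np.cos(.2206),np.sin(.2206)]); X=(pts[:,:2]-[577.5,66.5])@dr
k=np.polyfit(X,pts[:,2],1); print('slope angle',np.pi-np.arctan(k[0]),'zspan',pts[:,2].min(),pts[:,2].max(),len(pts))
a,b=np.load('pics/side0.npz')['im'],np.load('pics/s19.npz')['im']
df=(np.abs(a.astype(int)-b).max(-1)>40).astype(np.uint8)
for n,(x0,x1,y0,y1) in dict(A=(298,350,320,435),flask=(203,245,265,330),vial=(358,380,295,328)).items(): print(n,df[y0:y1,x0:x1].mean().round(3))
E
```

```text
slope angle 2.6953140405638103 zspan 174.83382427832026 204.92028972562102 3952
A 0.0
flask 0.0
vial 0.0
```

```bash
python3 -c "
from bench import job_done
print(job_done())"
```

```text
the job is handed in; nothing more can be done
None
```

The vent is open and the job is handed in at about 25 s of the 72 s allowed. I folded the tab right back first, then unscrewed the cap to its open stop and let go.

- **Tab:** I lifted it by a pinch on the lip, then pushed it over with closed fingers until it met its stop at about 4.5 N. After release I measured it at 2.695 rad, against 2.7 for fully folded.
- **Cap:** It took three grips at 20 N, about 2.6 rad of turning in all. Torque ran at about 0.12 N m, then climbed to 0.34 N m at the stop, below the 0.5 N m limit. I eased off before opening the fingers. The cap's top rose 1.64 mm in the camera depth, which matches about 2.57 rad.
- **Neck and glassware:** The wrist force never read more than about 5 N. The clear bottle, flask and vial show no change in the side view. The amber bottle and beaker I only checked by eye, and they look unmoved.
- **Disagreement with the brief:** The cameras showed the fingertips about 16 mm behind the reported TCP, where the brief puts them 14 mm ahead. My first try at pinching the lip therefore closed above it without touching. I used the measured tip position from then on.
- **Calibration offset:** The wrist depth reads the reservoir top about 1 mm low, within the stated calibration.

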